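# Fetch the bearing jars from the spares cabinet

## Task

Pull the clear door of the spares cabinet wide open by its bar handle. Draw the tray with the two screw-top jars of ceramic bearings by its front tab right out onto the bench in front of the cabinet and let go of it; then take it across its long sides, not by the tab, and carry it level to the rimmed rubber mat, lowering it (not dropping it) so that it lies flat inside the rim with both jars still standing in it. Leave the door wide open, and leave the other tray, the yo-yo, the bearing puller and the hex driver where they lie.

Things in the scene. Friction and masses are not known exactly. Their poses are not given: they have to be found in the camera images.
- cabinet: Spares cabinet fixed on the bench: clear acrylic case, grey frame, 200 deep (its x), 280 wide (y), 236 high, floor 3 thick. Origin: centre of its underside, z = 0. Its -x points out of the front, to the robot; front plane at x = -100, open behind the door but for frame bars 9 wide at sides and top. Two trays lie inside, side by side; a canister (42 across, 56 high) at the hinge side.
- door (a joint): Clear acrylic door, 276 wide, 228 high, 6 thick, lower edge 4 above the bench. 0 = shut; grows as the free edge swings out to the robot (counter-clockwise from above); 1.57 = square to the front; stop at 1.9 rad. Turns easily (0.05 N m), no latch, stays where left. Starts shut or a little ajar.
- door_hinge (a point): Point on the door's upright hinge axis, at the right-hand end of the front plane (cabinet's x = -100, y = -138), 210 above the bench.
- door_handle (a point): Upright steel bar outside the door by its free edge, 11 in diameter, from 105 to 228 above the bench, its axis 34 off the door's face, on two thin posts running straight to the door. Origin on the bar's axis 210 above the bench: grip there from above. Door shut: 40 in front of the front plane, 246 to the left (cabinet +y) of the hinge. Turns with the door.
- jar_tray_mid (a point): Middle of the jar tray, 15 above its underside. Black open tray 120 long (its x), 58 wide (y), 30 high, walls 3, cross wall in the middle, 0.23 to 0.37 kg with two screw-top jars. Starts on the cabinet floor, tab end (its -x) to the front, middle about 103 behind the front plane, at cabinet y about -45 or +50 (the axle tray at the other).
- jar_tray: The jar tray as a solid, with its tab. Origin at the centre of its underside, axes as above.
- jar_tray_tab: Finger tab of the jar tray: upright fin 10 thick (tray's y), 28 high (4 to 32 above the tray's underside), standing out 36 from the middle of the front end wall. Origin 31 in front of that wall (5 from the fin's outer end), 18 above the tray's underside: pinch there. Starts about 12 behind the front plane.
- jar_front_mid (a point): Centre of the jar in the tray's front pocket: clear round screw-top jar with metal cap, 40 in diameter, 42 high, about 50 g, standing loose on the tray's floor (3 above the tray's underside). Its z axis is up when it stands.
- jar_back_mid (a point): Centre of the equal jar in the tray's back pocket.
- axle_tray: The other tray, same size and tab, with short steel axle rods lying flat in it and no jars. Origin at the centre of its underside. To be left where it is.
- work_mat: Black rubber small-parts mat fixed on the bench, 250 (its x) by 175 (its y); floor 4 thick, raised rim 7 wide and 14 high. Origin at the centre of its underside, on the bench. Put the jar tray in its middle, lengthwise along the mat's x, either way round (tab included it is 156 long).
- yoyo: Silver titanium yo-yo lying on its face, 56 in diameter, 44 high. Origin at the centre of its underside. Leave alone.
- puller: Black plastic bearing puller with a cross grip, about 85 long, 36 wide, 12 high, lying flat. Origin near its middle, underneath. Leave alone.
- hex_driver: Hex driver with a round wooden handle 26 thick, 150 long, lying. Origin under its middle. Leave alone.

How it is judged:
On the way, in this order (a step that is already met when the one before it is completed fails the run):
1. the door is being pulled open (0.5 rad) by its bar handle (value of joint door above 0.5 rad and contact force between the fingers and door_c1 above 0.3 N), for 0.05 s.
2. the door stands wide open, at least 1.4 rad (value of joint door above 1.4 rad), for 0.2 s.
3. the jar tray is being drawn out by its tab (x of jar_tray_mid in the frame of cabinet below -0.04 m and contact force between the fingers and jar_tray_tab above 0.3 N), for 0.05 s.
4. the jar tray stands on the bench with its middle at least 40 mm out in front of the cabinet, let go (x of jar_tray_mid in the frame of cabinet below -0.14 m and height (world z) of jar_tray_mid below 0.021 m and angle between jar_tray's own z axis and vertical below 0.08 rad and contact force between the fingers and jar_tray below 0.05 N), for 0.2 s.
5. the jar tray is lifted at least 15 mm by its sides, the tab free (height (world z) of jar_tray_mid above 0.03 m and contact force between the fingers and jar_tray above 0.5 N and contact force between the fingers and jar_tray_tab below 0.05 N), for 0.1 s.
6. still held, the jar tray is lowered to within 8 mm of the mat's floor (horizontal distance between jar_tray_mid and work_mat below 0.08 m and height (world z) of jar_tray_mid below 0.027 m and contact force between the fingers and jar_tray above 0.5 N), for 0.05 s.
At the end, for the whole second after the job is handed in: The jar tray lies flat (0.04 rad), at rest and released on the mat's floor, its middle within 80 mm of the mat's middle, both jars standing in their pockets; the door is open at least 1.3 rad; the axle tray has moved under 20 mm, the yo-yo, puller and driver under 30 mm (value of joint door above 1.3 rad and horizontal distance between jar_tray_mid and work_mat below 0.08 m and height (world z) of jar_tray_mid between 0.0165 and 0.0215 m and angle between jar_tray's own z axis and vertical below 0.04 rad and linear speed of jar_tray below 0.01 m/s and angle between each of jar_front_mid, jar_back_mid's own z axis and vertical below 0.1 rad and horizontal distance between each of jar_front_mid, jar_back_mid and jar_tray_mid below 0.045 m and height (world z) of each of jar_front_mid, jar_back_mid below 0.033 m and distance of axle_tray from where it was at the start of the episode below 0.02 m and distance of each of yoyo, puller, hex_driver from where it was at the start of the episode below 0.03 m); the robot touches nothing.
It fails at once if the jar tray is tipped more than 0.3 rad (angle between jar_tray's own z axis and vertical above 0.3 rad).
It fails at once if a jar topples (more than 0.5 rad) (angle between any of jar_front_mid, jar_back_mid's own z axis and vertical above 0.5 rad).
It fails at once if the axle tray is moved more than 20 mm (distance of axle_tray from where it was at the start of the episode above 0.02 m).
It fails at once if the yo-yo, the puller or the hex driver is moved more than 30 mm (distance of any of yoyo, puller, hex_driver from where it was at the start of the episode above 0.03 m).
It also fails if it takes over 69 s, if anything falls off the work surface, if the arm or the gripper's body presses on something with over 40 N, if the wrist force passes 120 N, or if a joint passes its speed limit or range.

## Robot

A 7-joint arm with a two-finger parallel gripper is mounted at the origin on the work surface. World frame = base frame: x ahead of the robot, y to its left, z up, the work surface at z = 0. Lengths are in m, angles in rad, forces in N, time in s.
With the tool pointing down it reaches from about 0.35 to 0.9 m from the base axis. Payload 8.1 kg.
Tool frame: the origin (TCP) lies on the centre line of the jaws, within the pads' length; the fingertips stand 22 mm ahead of it and the grasp point (between the pads) lies 3 mm ahead of it; y points along the fingers, z is the direction in which the jaws open and shut, and the axes are right-handed (so a half turn about y gives the same grasp; the last joint's range is limited). The gripper opens to 85 mm and grips with 20 to 120 N. Pads are 22 mm wide; open, the fingers measure 114 mm over their backs; the gripper's body (76 mm by 85 mm) begins 54 mm behind the grasp point. The pads swing forward as they close: fully open they stand 13 mm farther back than shut.
Start: joints at [1.177, 0.434, 0.025, 1.573, -0.012, 1.134, -0.075], TCP at [0.179, -0.599, 0.229] pointing down, gripper open.
Joint ranges: [-2.62, 2.62], [-0.44, 2.09], [-1.27, 1.32], [0.08, 2.57], [-1.32, 4.46], [0.12, 2], [-2.74, 2.74]. Speed limits (rad/s): [2.22, 2.22, 3.01, 3.01, 3.14, 3.14, 3.14].

## Interface

Orientations are given as [roll, pitch, yaw] about the fixed x, y, z axes, in that order (R = Rz(yaw) Ry(pitch) Rx(roll)).
In Python, from rig import manip gives the robot as it stands.
- The arm moves only by the tool drive_tool, never from a script. Its argument "motion" is a list of rows, each an object of numbers: "tx", "ty", "tz": the shift along the tool's x, y, z scaled (see below); "ax", "ay", "az": the turn, a rotation vector about the tool's x, y, z scaled (see below). In form: [{"tx": .., "ty": .., "tz": .., "ax": .., "ay": .., "az": ..}, ...]. A call has 1 to 20 rows; each row is the pose to reach, as a shift and turn from the pose measured when the call began, along the tool's axes at that moment; what a row does not reach only later rows make up. The controller multiplies each number of a shift by 0.5 m and each number of a turn by 0.5 rad. A row lasts 1/12 s, in which the tool goes at most 41.7 mm and 7.16 degrees, less where a joint would pass 70% of its speed; a pose out of reach is approached as far as the arm can. A call with a number of a shift or a turn outside -1 to 1 is refused whole. A call with a gripper value outside its range is refused whole. "jaw" is the opening, from -1 (shut) to 1 (fully open), set as the call begins (left out, the last holds). The fingers move at their own pace and stop on an object; the grip force is fixed at half the most. Time passes only in rows, so rows that repeat a pose let the fingers close. It gives the time, the measured TCP pose, the force and the opening at its end, in the units of the state.
- manip.observe(): the state, without advancing time (a new reading comes with each control period).
- manip.camera(name): name is "scene" or "side" or "wrist"; returns (picture, depth): 480x640x3 uint8, red, green, blue; 480x640 float32, m along the optical axis (not along the pixel's ray), 0 where there is no reading.
- manip.get_calibration(name): a dict with "K" (3x3 intrinsics, pixels), "origin" and "rotation" of the camera in the world. Camera axes: x right, y up, looking along -z (the intrinsics and any distortion apply to the point x, -y, -z); pixel columns grow to the right and rows downward; lengths in m; the calibration is good to about 2 mm. A picture is of the moment at which its call begins: read the wrist's pose just before it. get_calibration takes no time and is no camera call; for the wrist camera it gives the pose at the moment of the call.
- manip.finish_job(): hands the job in, once; it reports no verdict.
The state is a dict: "time_s": time; "q": joint angles; "qd": joint speeds; "joint_torque": joint torques, N m; "eef_pos": TCP position; "tcp_rot": TCP orientation; "ft_force": force on the tool from outside, world axes, zero at the start; "torque": the same for the moment, N m; "grip_width": finger opening in m.
Only numpy, scipy, OpenCV 4.12 (cv2) and the standard library are available. Lean on these libraries where they do the work, as an engineer would, in place of code of your own. Each camera call takes 0.05 s, during which the arm holds its last target. There are 200 camera calls.

## Working session

There is one attempt and no reset: what is moved stays moved. The work goes in short steps, Python scripts to look and compute and a tool call to move; the robot and the scene stay as the last step left them, time stands still between calls to the robot, and variables do not carry over. Pictures are saved under pics/ and viewed, about 8 in all and at most 12, crops included, and the job is handed in when it is done.

Besides the shell and the picture viewer there is one more tool, called as name([rows], argument=value, ...), one row to a line, values as JSON. drive_tool: Moves the arm, as the interface text tells. Shifts and turns lie within -1 to 1; 1 stands for 0.5 m of shift or 0.5 rad of turn. Its arguments: {"type":"object","properties":{"motion":{"type":"array"},"jaw":{"type":"number"}},"required":["motion"]}

```bash
ls; mkdir -p pics; python3 - <<'E'
from rig import manip
import cv2,numpy as np
s=manip.observe()
print({k:np.round(v,3) for k,v in s.items()})
for n in("scene","side","wrist"):
    c=manip.get_calibration(n);print(n,{k:np.round(v,3).tolist() for k,v in c.items()})
    p,d=manip.camera(n);np.savez(f"pics/{n}0.npz",p=p,d=d,**{k:np.array(v) for k,v in c.items()})
    cv2.imwrite(f"pics/{n}0.png",p[:,:,::-1])
E
```

```text
pics
{'time_s': np.float64(0.0), 'q': array([ 1.177,  0.435,  0.025,  1.574, -0.012,  1.134, -0.075]), 'qd': array([-0.002,  0.   , -0.001, -0.   , -0.   , -0.   , -0.001]), 'joint_torque': array([-0.0000e+00, -6.7046e+01,  1.0250e+00, -3.1621e+01,  1.5000e-02,
        1.2000e-02,  0.0000e+00]), 'eef_pos': array([ 0.179, -0.598,  0.228]), 'tcp_rot': array([-1.572, -0.   , -2.851]), 'ft_force': array([ 1.134,  0.068, -0.348]), 'torque': array([0.017, 0.017, 0.009]), 'grip_width': np.float64(0.086)}
scene {'K': [[478.895, 0.0, 317.643], [0.0, 478.895, 241.182], [0.0, 0.0, 1.0]], 'origin': [0.287, 0.068, 1.13], 'rotation': [0.297, 0.002, -1.4]}
side {'K': [[445.923, 0.0, 323.59], [0.0, 445.923, 240.819], [0.0, 0.0, 1.0]], 'origin': [0.797, -0.159, 1.139], 'rotation': [0.341, 0.003, 0.638]}
wrist {'K': [[405.939, 0.0, 317.792], [0.0, 405.939, 248.979], [0.0, 0.0, 1.0]], 'origin': [0.253, -0.577, 0.374], 'rotation': [-0.311, 0.002, -1.28]}
```

View pics/scene0.png

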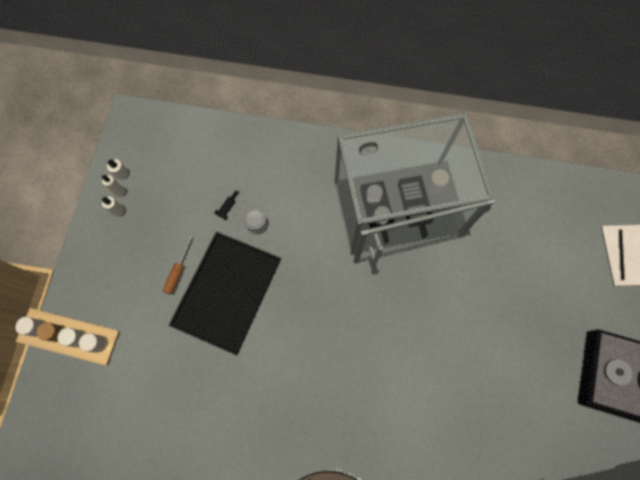

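View pics/side0.png

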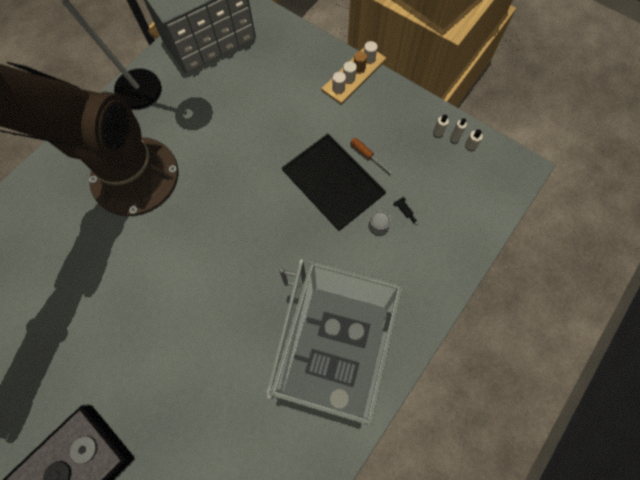

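The scene view shows the cabinet at (415,180), with the jar tray on its left (375,195) and the handle near (374,255). The mat is at (225,292), the yo-yo at (256,220), the puller at (228,205) and the driver at (176,268). The side view shows the jar tray at (345,328), the handle at (288,278) and the mat at (334,182).

```bash
cat > h.py <<'E'
import numpy as np,cv2
from scipy.spatial.transform import Rotation as R
def load(n): 
    z=np.load(f"pics/{n}.npz"); return {k:z[k] for k in z}
def ray(c,uv):
    u,v=uv; K=c["K"]
    d=np.array([(u-K[0,2])/K[0,0],-(v-K[1,2])/K[1,1],-1.])
    return c["origin"],R.from_euler("xyz",c["rotation"]).as_matrix()@d
def plane(c,uv,z):
    o,d=ray(c,uv); return o+d*(z-o[2])/d[2]
def tri(c1,p1,c2,p2):
    o1,d1=ray(c1,p1);o2,d2=ray(c2,p2)
    t=np.linalg.lstsq(np.c_[d1,-d2],o2-o1,rcond=None)[0]
    a=o1+d1*t[0];b=o2+d2*t[1]; return (a+b)/2,np.linalg.norm(a-b)
def depthpt(c,uv):
    o,d=ray(c,uv); return o+d*c["d"][int(uv[1]),int(uv[0])]
E
python3 - <<'E'
from h import *
s,w=load("scene0"),load("side0")
a=cv2.resize(s["p"][105:285,325:500],None,fx=2.28,fy=2.28,interpolation=3)
b=cv2.resize(w["p"][250:430,260:410],None,fx=2.28,fy=2.28,interpolation=3)
im=np.hstack([a,b]);im=cv2.convertScaleAbs(im,alpha=1.7)
print(im.shape);cv2.imwrite("pics/crop0.png",im[:,:,::-1])
# mat
for n,c in(("scene",s),("side",w)):
    g=c["p"].max(2); m=((g<35)*255).astype(np.uint8)
    cs,_=cv2.findContours(m,cv2.RETR_EXTERNAL,cv2.CHAIN_APPROX_NONE)
    t=(225,292) if n=="scene" else (334,182)
    k=[x for x in cs if cv2.pointPolygonTest(x,t,False)>=0][0]
    W=np.array([plane(c,p[0],.014)[:2] for p in k],np.float32)
    print(n,cv2.minAreaRect(W))
    for p in [t]: print(depthpt(c,p))
ts=[(375,192),(384,215),(413,188),(374,255),(256,220),(228,205),(176,268),(440,178)]
for p in ts: print(p,depthpt(s,p).round(3),plane(s,p,.03).round(3))
E
```

```text
(410, 741, 3)
scene ((0.46590307354927063, 0.3215886056423187), (0.1701962947845459, 0.24129121005535126), 76.94434356689453)
[0.46451264 0.325394   0.00179607]
side ((0.46979987621307373, 0.3202519118785858), (0.17266657948493958, 0.24728603661060333), 77.10681915283203)
[0.47333726 0.32186914 0.00432074]
(375, 192) [0.678 0.02  0.237] [0.768 0.009 0.03 ]
(384, 215) [ 0.632 -0.004  0.237] [ 0.712 -0.021  0.03 ]
(413, 188) [ 0.7   -0.054  0.235] [ 0.795 -0.082  0.03 ]
(374, 255) [ 0.58  -0.004  0.125] [ 0.607 -0.011  0.03 ]
(256, 220) [0.643 0.283 0.039] [0.646 0.285 0.03 ]
(228, 205) [0.679 0.366 0.011] [0.673 0.361 0.03 ]
(176, 268) [0.497 0.447 0.027] [0.496 0.446 0.03 ]
(440, 178) [ 0.731 -0.106  0.236] [ 0.833 -0.146  0.03 ]
```

View pics/crop0.png

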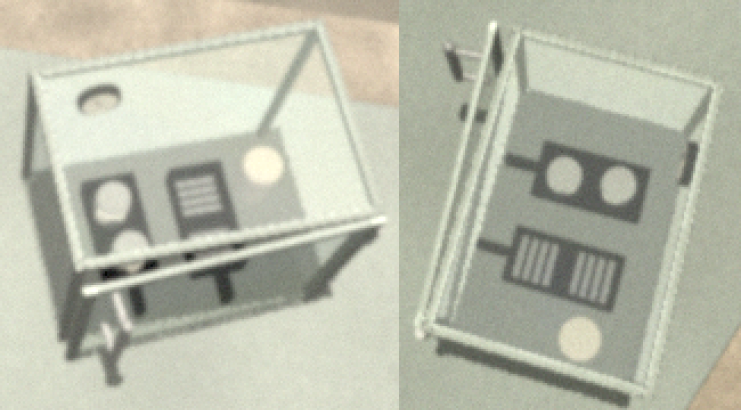

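The crop shows the jar tray at cabinet +y. The door looks slightly ajar: its top edge runs from crop (85,290) to (380,218). The handle bar is at left-crop (115–125,295–330) and right-crop (447–460,45–78).

```bash
cat >> h.py <<'E'
def proj(c,P):
    q=R.from_euler("xyz",c["rotation"]).as_matrix().T@(np.asarray(P)-c["origin"])
    return c["K"][0,0]*q[0]/-q[2]+c["K"][0,2], -c["K"][1,1]*q[1]/-q[2]+c["K"][1,2]
def cloud(c):
    v,u=np.mgrid[:480,:640];K=c["K"];d=c["d"]
    q=np.stack([(u-K[0,2])/K[0,0]*d,-(v-K[1,2])/K[1,1]*d,-d],-1)
    P=q@R.from_euler("xyz",c["rotation"]).as_matrix().T+c["origin"];P[d==0]=np.nan;return P
E
python3 - <<'E'
from h import *
s,w=load("scene0"),load("side0")
for n,c in(("scene",s),("side",w)):
    P=cloud(c);m=(P[...,2]>.229)&(P[...,2]<.245)&(P[...,0]>.5)&(P[...,0]<1)&(abs(P[...,1])<.3)
    m8=cv2.morphologyEx(m.astype(np.uint8),cv2.MORPH_OPEN,np.ones((9,9)))>0
    r=cv2.minAreaRect(P[m8][:,:2].astype(np.float32));print(n,m8.sum(),r,np.median(P[m8][:,2]))
    print(cv2.boxPoints(r).round(3).tolist())
    h=(P[...,2]>.1)&(P[...,2]<.26)&(P[...,0]<.64)&(P[...,0]>.5)&(abs(P[...,1]-.03)<.06)
    print("handle-ish",h.sum(),P[h][::max(1,h.sum()//25)].round(3).tolist())
H=tri(s,(493,200.2),w,(270.1,394.7));F=tri(s,(362.7,232.2),w,(302.1,261));print("hinge",H,"free",F)
# inside cabinet: jar caps and tray (right-crop px)
f=lambda x,y,sd:((260+(x-399)/2.28,250+y/2.28) if sd else (325+x/2.28,105+y/2.28))
print("back cap",tri(s,f(112,200,0),w,f(618,185,1)),"front cap",tri(s,f(130,250,0),w,f(565,175,1)))
print("tab end z.032",plane(w,f(507,158,1),.032),"tabend s",plane(s,f(139,313,0),.032))
for q in((543,143),(649,168),(640,222),(533,194)): print("tray corner",plane(w,f(*q,1),.033))
for q in((516,227),(625,256),(614,311),(503,283)): print("axle corner",plane(w,f(*q,1),.033))
print("handle top",tri(s,f(115,293,0),w,f(447,45,1)),"bot",tri(s,f(125,330,0),w,f(460,78,1)))
E
```

```text
scene 12048 ((0.7481386065483093, -0.05079717934131622), (0.20202291011810303, 0.2813604474067688), 20.490381240844727) 0.23661746361555425
[[0.6039999723434448, 0.04600000008940697], [0.703000009059906, -0.21799999475479126], [0.8920000195503235, -0.1469999998807907], [0.7940000295639038, 0.11599999666213989]]
handle-ish 1500 [[0.639, 0.057, 0.237], [0.633, 0.048, 0.233], [0.633, 0.055, 0.219], [0.63, 0.02, 0.237], [0.633, -0.008, 0.237], [0.624, 0.052, 0.222], [0.621, 0.02, 0.237], [0.627, -0.012, 0.231], [0.618, 0.011, 0.233], [0.619, -0.028, 0.232], [0.609, -0.006, 0.232], [0.601, 0.007, 0.234], [0.615, 0.048, 0.161], [0.597, 0.008, 0.228], [0.617, 0.049, 0.133], [0.594, 0.008, 0.216], [0.607, 0.041, 0.145], [0.589, -0.0, 0.217], [0.592, 0.021, 0.184], [0.607, 0.045, 0.105], [0.607, -0.012, 0.132], [0.575, -0.006, 0.217], [0.586, 0.033, 0.137], [0.565, -0.002, 0.213], [0.566, -0.002, 0.175]]
side 14077 ((0.7486358880996704, -0.050260260701179504), (0.20240765810012817, 0.28020402789115906), 20.814620971679688) 0.237371845848666
[[0.6039999723434448, 0.04500000178813934], [0.70399
[... 1070 characters left out ...]
oat64(0.003473936911380497))
tab end z.032 [ 0.65126672 -0.03534895  0.032     ] tabend s [ 0.642895  -0.0343017  0.032    ]
tray corner [0.67310024 0.00094436 0.033     ]
tray corner [0.78151535 0.04737642 0.033     ]
tray corner [ 0.80626797 -0.00544023  0.033     ]
tray corner [ 0.69719378 -0.04959503  0.033     ]
axle corner [ 0.70337271 -0.08807207  0.033     ]
axle corner [ 0.81352561 -0.04360836  0.033     ]
axle corner [ 0.83596356 -0.09547552  0.033     ]
axle corner [ 0.72685941 -0.14169641  0.033     ]
handle top (array([ 0.57980101, -0.00145008,  0.25677233]), np.float64(0.021985382498888564)) bot (array([ 0.58305786, -0.01305548,  0.15802408]), np.float64(0.0024111141570950004))
```

```bash
cat >> h.py <<'E'
CY=.3604;C0=np.array([.7484,-.0505,0]);U=np.array([np.cos(CY),np.sin(CY),0]);V=np.array([-np.sin(CY),np.cos(CY),0])
HG=C0-.1*U-.138*V
def cab(x,y,z): return C0+x*U+y*V+[0,0,z]
def handle(t):
    r=R.from_euler("z",t).as_matrix(); return HG+r@(-.04*U+.246*V)
def ori(zang,tilt=0,):
    "tool z horizontal at angle zang (rad); tool y down, tilted toward +(z rotated +90deg) by tilt"
    z=np.array([np.cos(zang),np.sin(zang),0]); f=np.array([-z[1],z[0],0])
    y=np.cos(tilt)*np.array([0,0,-1])+np.sin(tilt)*f
    return R.from_matrix(np.c_[np.cross(y,z),y,z])
def rel(targets,s=None):
    from rig import manip
    s=s or manip.observe(); r0=R.from_euler("xyz",s["tcp_rot"]);p0=np.array(s["eef_pos"])
    print("t",round(s["time_s"],2),"pos",p0.round(4),"rot",np.round(s["tcp_rot"],3),"q",np.round(s["q"],2),"F",np.round(s["ft_force"],1),"w",round(float(s["grip_width"]),4))
    for p,r in targets:
        print((r0.inv().apply(np.array(p)-p0)/.5).round(3).tolist(),((r0.inv()*r).as_rotvec()/.5).round(3).tolist())
E
python3 - <<'E'
from h import *
s,w=load("scene0"),load("side0")
for t in(0,.03,.06,.09):
    h=handle(t);print(t,h.round(4),proj(s,h+[0,0,.228]),proj(s,h+[0,0,.105]),proj(w,h+[0,0,.228]),proj(w,h+[0,0,.105]))
h=handle(.06);o=ori(CY-np.pi/2+.06)
rel([((.37,-.3,.32),o),((h[0],h[1],.31),o)])
E
```

```text
0 [0.5793 0.0012 0.    ] (np.float64(377.23916011912013), np.float64(240.90160728134285)) (np.float64(370.7635276944593), np.float64(257.18616253865196)) (np.float64(287.3549303280481), np.float64(269.6253084945245)) (np.float64(291.44617952284074), np.float64(283.7580592157919))
0.03 [ 0.5729 -0.0026  0.    ] (np.float64(378.7294335102967), np.float64(244.29853325458384)) (np.float64(372.0756679433228), np.float64(260.23716345637683)) (np.float64(283.8565679718079), np.float64(269.2852602967814)) (np.float64(288.3288977774628), np.float64(283.45156224008105))
0.06 [ 0.5666 -0.0066  0.    ] (np.float64(380.33084285838356), np.float64(247.66941159562833)) (np.float64(373.4860348025898), np.float64(263.26332168418253)) (np.float64(280.3477124554135), np.float64(269.0469558532799)) (np.float64(285.20241648270223), np.float64(283.23667935350954))
0.09 [ 0.5604 -0.0108  0.    ] (np.float64(382.04253578582035), np.float64(251.01076223876117)) (np.float64(374.99382175084423), np.float64(266.26154934831067)) (np.float64(276.8306953338272), np.float64(268.91049013079476)) (np.float64(282.06889341593956), np.float64(283.1135080262213))
t 0.15 pos [ 0.179  -0.5984  0.2285] rot [-1.572 -0.    -2.851] q [ 1.18  0.44  0.02  1.57 -0.01  1.13 -0.08] F [ 0.5  0.2 -0.1] w 0.0859
[-0.537, -0.182, -0.463] [0.002, -0.259, 0.0]
[-1.082, -0.162, -0.912] [0.002, -0.259, 0.0]
```

drive_tool([
  {"tx": 0, "ty": -0.1, "tz": 0},
  {"tx": -0.1, "ty": -0.18, "tz": -0.09},
  {"tx": -0.54, "ty": -0.18, "tz": -0.46, "ay": -0.26},
  {"tx": -0.54, "ty": -0.18, "tz": -0.46, "ay": -0.26},
  {"tx": -0.54, "ty": -0.18, "tz": -0.46, "ay": -0.26},
  {"tx": -0.54, "ty": -0.18, "tz": -0.46, "ay": -0.26},
  {"tx": -0.54, "ty": -0.18, "tz": -0.46, "ay": -0.26},
  {"tx": -0.54, "ty": -0.18, "tz": -0.46, "ay": -0.26},
  {"tx": -0.54, "ty": -0.18, "tz": -0.46, "ay": -0.26},
  {"tx": -0.54, "ty": -0.18, "tz": -0.46, "ay": -0.26},
  {"tx": -0.54, "ty": -0.18, "tz": -0.46, "ay": -0.26},
  {"tx": -0.54, "ty": -0.18, "tz": -0.46, "ay": -0.26},
], jaw=1)

```text
validation failed for argument at $.mo...
```

```bash
python3 - <<'E'
from h import *
h=handle(.06);o=ori(CY-np.pi/2+.06)
rel([((h[0],h[1],.31),o)])
E
```

```text
t 0.15 pos [ 0.179  -0.5984  0.2285] rot [-1.572 -0.    -2.851] q [ 1.18  0.44  0.02  1.57 -0.01  1.13 -0.08] F [ 0.5  0.2 -0.1] w 0.0859
[-1.082, -0.162, -0.912] [0.002, -0.259, 0.0]
```

drive_tool([
  {"tx": 0, "ty": -0.1, "tz": 0, "ax": 0, "ay": 0, "az": 0},
  {"tx": -0.1, "ty": -0.18, "tz": -0.09, "ax": 0, "ay": 0, "az": 0},
  {"tx": -0.54, "ty": -0.18, "tz": -0.46, "ax": 0, "ay": -0.26, "az": 0},
  {"tx": -0.54, "ty": -0.18, "tz": -0.46, "ax": 0, "ay": -0.26, "az": 0},
  {"tx": -0.54, "ty": -0.18, "tz": -0.46, "ax": 0, "ay": -0.26, "az": 0},
  {"tx": -0.54, "ty": -0.18, "tz": -0.46, "ax": 0, "ay": -0.26, "az": 0},
  {"tx": -0.54, "ty": -0.18, "tz": -0.46, "ax": 0, "ay": -0.26, "az": 0},
  {"tx": -0.54, "ty": -0.18, "tz": -0.46, "ax": 0, "ay": -0.26, "az": 0},
  {"tx": -0.54, "ty": -0.18, "tz": -0.46, "ax": 0, "ay": -0.26, "az": 0},
  {"tx": -0.54, "ty": -0.18, "tz": -0.46, "ax": 0, "ay": -0.26, "az": 0},
  {"tx": -0.54, "ty": -0.18, "tz": -0.46, "ax": 0, "ay": -0.26, "az": 0},
], jaw=1)

```text
time_s: 1.07
eef_pos: [0.3758, -0.2945, 0.3194]
tcp_rot: [-1.573, 0.003, -2.711]
ft_force: [0.2, -0.2, -0.1]
grip_width: 0.0851
```

```bash
python3 - <<'E'
from h import *
h=handle(.06);o=ori(CY-np.pi/2+.06)
rel([((h[0],h[1],.31),o)])
E
```

```text
t 1.07 pos [ 0.3758 -0.2945  0.3194] rot [-1.573  0.003 -2.711] q [ 0.74  0.14 -0.21  1.76  0.03  1.25 -0.62] F [ 0.2 -0.2 -0.1] w 0.0851
[-0.587, 0.021, -0.364] [0.004, 0.02, -0.006]
```

drive_tool([
  {"tx": -0.59, "ty": 0.02, "tz": -0.36, "ax": 0, "ay": 0.02, "az": 0},
  {"tx": -0.59, "ty": 0.02, "tz": -0.36, "ax": 0, "ay": 0.02, "az": 0},
  {"tx": -0.59, "ty": 0.02, "tz": -0.36, "ax": 0, "ay": 0.02, "az": 0},
  {"tx": -0.59, "ty": 0.02, "tz": -0.36, "ax": 0, "ay": 0.02, "az": 0},
  {"tx": -0.59, "ty": 0.02, "tz": -0.36, "ax": 0, "ay": 0.02, "az": 0},
  {"tx": -0.59, "ty": 0.02, "tz": -0.36, "ax": 0, "ay": 0.02, "az": 0},
  {"tx": -0.59, "ty": 0.02, "tz": -0.36, "ax": 0, "ay": 0.02, "az": 0},
  {"tx": -0.59, "ty": 0.02, "tz": -0.36, "ax": 0, "ay": 0.02, "az": 0},
  {"tx": -0.59, "ty": 0.02, "tz": -0.36, "ax": 0, "ay": 0.02, "az": 0},
  {"tx": -0.59, "ty": 0.02, "tz": -0.36, "ax": 0, "ay": 0.02, "az": 0},
  {"tx": -0.59, "ty": 0.02, "tz": -0.36, "ax": 0, "ay": 0.02, "az": 0},
])

```text
time_s: 1.98
eef_pos: [0.569, -0.0068, 0.3098]
tcp_rot: [-1.573, 0.002, -2.719]
ft_force: [-0.3, -0.4, 0.8]
grip_width: 0.0854
```

```bash
python3 - <<'E'
from h import *
from rig import manip
h=handle(.06);o=ori(CY-np.pi/2+.06)
rel([((h[0],h[1],.212),o)])
n="wrist";c=manip.get_calibration(n);p,d=manip.camera(n);np.savez("pics/wrist1.npz",p=p,d=d,**{k:np.array(v) for k,v in c.items()})
c=load("wrist1")
for t in(.03,.06,.09): print([np.round(proj(c,handle(t)+[0,0,z])) for z in(.105,.21,.228)])
cv2.imwrite("pics/wrist1.png",cv2.convertScaleAbs(p[:,:,::-1],alpha=1.5))
E
```

```text
t 1.98 pos [ 0.569  -0.0068  0.3098] rot [-1.573e+00  2.000e-03 -2.719e+00] q [ 0.23  0.32 -0.41  1.56  0.13  1.28 -1.35] F [-0.3 -0.4  0.8] w 0.0854
[0.005, 0.196, -0.002] [0.005, 0.005, -0.004]
[array([316., 205.]), array([314., 239.]), array([314., 248.])]
[array([317., 214.]), array([316., 250.]), array([316., 260.])]
[array([318., 222.]), array([318., 261.]), array([318., 271.])]
```

View pics/wrist1.png

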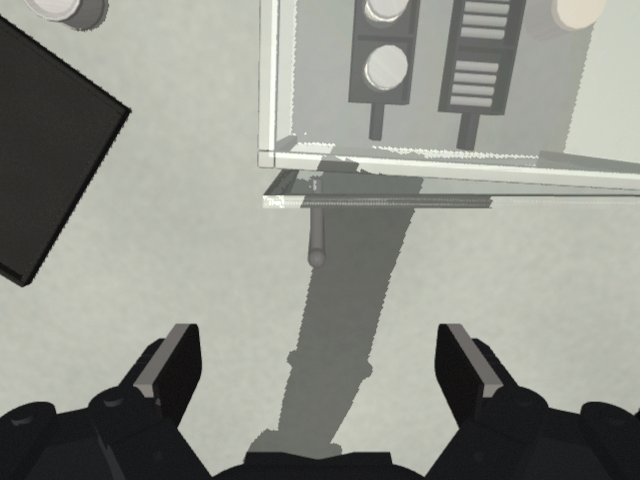

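The wrist view shows the bar top at (316,258), which agrees with θ = 0.06. The jaws straddle it. The jar tray's tab is at (376,120).

drive_tool([
  {"tx": 0.004, "ty": 0.1, "tz": 0, "ax": 0, "ay": 0, "az": 0},
  {"tx": 0.004, "ty": 0.2, "tz": 0, "ax": 0, "ay": 0, "az": 0},
  {"tx": 0.004, "ty": 0.2, "tz": 0, "ax": 0, "ay": 0, "az": 0},
  {"tx": 0.004, "ty": 0.2, "tz": 0, "ax": 0, "ay": 0, "az": 0},
  {"tx": 0.004, "ty": 0.2, "tz": 0, "ax": 0, "ay": 0, "az": 0},
])

```text
time_s: 2.45
eef_pos: [0.5663, -0.0106, 0.21]
tcp_rot: [-1.573, 0.0, -2.723]
ft_force: [0.3, -0.4, 0.4]
grip_width: 0.0854
```

drive_tool([
  {"tx": 0, "ty": 0, "tz": 0, "ax": 0, "ay": 0, "az": 0},
  {"tx": 0, "ty": 0, "tz": 0, "ax": 0, "ay": 0, "az": 0},
  {"tx": 0, "ty": 0, "tz": 0, "ax": 0, "ay": 0, "az": 0},
  {"tx": 0, "ty": 0, "tz": 0, "ax": 0, "ay": 0, "az": 0},
  {"tx": 0, "ty": 0, "tz": 0, "ax": 0, "ay": 0, "az": 0},
  {"tx": 0, "ty": 0, "tz": 0, "ax": 0, "ay": 0, "az": 0},
  {"tx": 0, "ty": 0, "tz": 0, "ax": 0, "ay": 0, "az": 0},
  {"tx": 0, "ty": 0, "tz": 0, "ax": 0, "ay": 0, "az": 0},
], jaw=-1)

```text
time_s: 3.12
eef_pos: [0.5655, -0.0072, 0.2107]
tcp_rot: [-1.576, 0.001, -2.72]
ft_force: [-5.6, 7.7, 7.0]
grip_width: 0.0079
```

```bash
python3 - <<'E'
from h import *
c=load("wrist1");P=cloud(c)
for uv in((190,328),(185,360),(165,350),(450,328)): print("tip",P[uv[1],uv[0]].round(3))
from rig import manip
s=manip.observe();p=np.array(s["eef_pos"]);a=s["tcp_rot"][2]
# actual bar at tcp -> door angle
d=p-HG;t0=np.arctan2(d[1],d[0])-np.arctan2(*(( -.04*U+.246*V)[[1,0]]));print("theta",t0,"radius",np.hypot(d[0],d[1]))
r0=R.from_euler("xyz",s["tcp_rot"]);T=[]
for k in range(1,11):
    dt=.05*k;rz=R.from_euler("z",dt)
    T.append((HG*[1,1,0]+rz.apply(d),rz*r0))
rel(T,s)
E
```

```text
tip [0.561 0.036 0.333]
tip [0.554 0.033 0.341]
tip [0.559 0.039 0.346]
tip [ 0.597 -0.043  0.334]
theta 0.06471785788262441 radius 0.2493884469529695
t 3.12 pos [ 0.5655 -0.0072  0.2107] rot [-1.576e+00  1.000e-03 -2.720e+00] q [ 0.22  0.39 -0.41  1.72  0.17  1.07 -1.39] F [-5.6  7.7  7. ] w 0.0079
[0.024, -0.0, 0.005] [-0.0, -0.1, -0.001]
[0.049, -0.0, 0.011] [-0.0, -0.2, -0.001]
[0.073, -0.0, 0.018] [-0.0, -0.3, -0.002]
[0.096, -0.0, 0.026] [-0.0, -0.4, -0.002]
[0.119, -0.0, 0.036] [-0.0, -0.5, -0.003]
[0.142, -0.0, 0.046] [-0.0, -0.6, -0.003]
[0.164, -0.0, 0.058] [-0.0, -0.7, -0.004]
[0.185, -0.0, 0.071] [-0.0, -0.8, -0.004]
[0.206, -0.001, 0.085] [-0.0, -0.9, -0.005]
[0.226, -0.001, 0.099] [-0.001, -1.0, -0.005]
```

drive_tool([
  {"tx": 0.024, "ty": 0, "tz": 0.005, "ax": 0, "ay": -0.1, "az": 0},
  {"tx": 0.049, "ty": 0, "tz": 0.011, "ax": 0, "ay": -0.2, "az": 0},
  {"tx": 0.073, "ty": 0, "tz": 0.018, "ax": 0, "ay": -0.3, "az": 0},
  {"tx": 0.096, "ty": 0, "tz": 0.026, "ax": 0, "ay": -0.4, "az": 0},
  {"tx": 0.119, "ty": 0, "tz": 0.036, "ax": 0, "ay": -0.5, "az": 0},
  {"tx": 0.142, "ty": 0, "tz": 0.046, "ax": 0, "ay": -0.6, "az": 0},
  {"tx": 0.164, "ty": 0, "tz": 0.058, "ax": 0, "ay": -0.7, "az": 0},
  {"tx": 0.185, "ty": 0, "tz": 0.071, "ax": 0, "ay": -0.8, "az": 0},
  {"tx": 0.206, "ty": 0, "tz": 0.085, "ax": 0, "ay": -0.9, "az": 0},
  {"tx": 0.226, "ty": 0, "tz": 0.099, "ax": 0, "ay": -1, "az": 0},
  {"tx": 0.226, "ty": 0, "tz": 0.099, "ax": 0, "ay": -1, "az": 0},
])

```text
time_s: 4.03
eef_pos: [0.4817, -0.1008, 0.2107]
tcp_rot: [-1.575, 0.002, -2.22]
ft_force: [-0.6, 0.5, 1.5]
grip_width: 0.0075
```

```bash
cat > door.py <<'E'
from h import *
from rig import manip
s=manip.observe();p=np.array(s["eef_pos"]);d=p-HG
t0=np.arctan2(d[1],d[0])-np.arctan2(*((-.04*U+.246*V)[[1,0]]));print("theta",t0%6.283,"radius",np.hypot(d[0],d[1]),"grip yaw",(s["tcp_rot"][2]+2.72)%6.283+.065)
d[:2]*=.2493/np.hypot(d[0],d[1]);r0=R.from_euler("xyz",s["tcp_rot"])
rel([(HG+R.from_euler("z",x).apply(d),R.from_euler("z",x)*r0) for x in(.1,.2,.3,.4,.5)],s)
E
python3 door.py
```

```text
theta 0.5740540126450195 radius 0.2494150281417457 grip yaw 0.5650095333730554
t 4.03 pos [ 0.4817 -0.1008  0.2107] rot [-1.575e+00  2.000e-03 -2.220e+00] q [ 0.5   0.29 -0.5   1.88  0.15  1.02 -0.71] F [-0.6  0.5  1.5] w 0.0075
[0.049, -0.0, 0.011] [-0.0, -0.2, -0.001]
[0.096, -0.0, 0.027] [-0.001, -0.4, -0.002]
[0.141, -0.0, 0.048] [-0.001, -0.6, -0.002]
[0.184, -0.001, 0.073] [-0.001, -0.8, -0.003]
[0.225, -0.001, 0.102] [-0.002, -1.0, -0.004]
```

drive_tool([
  {"tx": 0.024, "ty": 0, "tz": 0.005, "ax": 0, "ay": -0.1, "az": 0},
  {"tx": 0.049, "ty": 0, "tz": 0.011, "ax": 0, "ay": -0.2, "az": 0},
  {"tx": 0.073, "ty": 0, "tz": 0.018, "ax": 0, "ay": -0.3, "az": 0},
  {"tx": 0.096, "ty": 0, "tz": 0.026, "ax": 0, "ay": -0.4, "az": 0},
  {"tx": 0.119, "ty": 0, "tz": 0.036, "ax": 0, "ay": -0.5, "az": 0},
  {"tx": 0.142, "ty": 0, "tz": 0.046, "ax": 0, "ay": -0.6, "az": 0},
  {"tx": 0.164, "ty": 0, "tz": 0.058, "ax": 0, "ay": -0.7, "az": 0},
  {"tx": 0.185, "ty": 0, "tz": 0.071, "ax": 0, "ay": -0.8, "az": 0},
  {"tx": 0.206, "ty": 0, "tz": 0.086, "ax": 0, "ay": -0.9, "az": 0},
  {"tx": 0.226, "ty": 0, "tz": 0.101, "ax": 0, "ay": -1, "az": 0},
  {"tx": 0.226, "ty": 0, "tz": 0.101, "ax": 0, "ay": -1, "az": 0},
])

```text
time_s: 4.95
eef_pos: [0.4543, -0.2238, 0.2107]
tcp_rot: [-1.572, 0.002, -1.721]
ft_force: [-0.6, -0.2, 3.5]
grip_width: 0.0077
```

```bash
python3 door.py
```

```text
theta 1.0847885127846562 radius 0.24938232277140482 grip yaw 1.0641561132867232
t 4.95 pos [ 0.4543 -0.2238  0.2107] rot [-1.572  0.002 -1.721] q [ 0.77  0.31 -0.53  1.85  0.18  1.03  0.02] F [-0.6 -0.2  3.5] w 0.0077
[0.048, -0.0, 0.012] [-0.0, -0.2, -0.0]
[0.095, -0.0, 0.028] [-0.001, -0.4, -0.0]
[0.141, -0.0, 0.049] [-0.001, -0.6, -0.001]
[0.184, -0.001, 0.075] [-0.002, -0.8, -0.001]
[0.224, -0.001, 0.104] [-0.002, -1.0, -0.001]
```

drive_tool([
  {"tx": 0.024, "ty": 0, "tz": 0.005, "ax": 0, "ay": -0.1, "az": 0},
  {"tx": 0.048, "ty": 0, "tz": 0.012, "ax": 0, "ay": -0.2, "az": 0},
  {"tx": 0.072, "ty": 0, "tz": 0.019, "ax": 0, "ay": -0.3, "az": 0},
  {"tx": 0.095, "ty": 0, "tz": 0.028, "ax": 0, "ay": -0.4, "az": 0},
  {"tx": 0.118, "ty": 0, "tz": 0.038, "ax": 0, "ay": -0.5, "az": 0},
  {"tx": 0.141, "ty": 0, "tz": 0.049, "ax": 0, "ay": -0.6, "az": 0},
  {"tx": 0.163, "ty": 0, "tz": 0.061, "ax": 0, "ay": -0.7, "az": 0},
  {"tx": 0.184, "ty": 0, "tz": 0.075, "ax": 0, "ay": -0.8, "az": 0},
  {"tx": 0.204, "ty": 0, "tz": 0.089, "ax": 0, "ay": -0.9, "az": 0},
  {"tx": 0.224, "ty": 0, "tz": 0.104, "ax": 0, "ay": -1, "az": 0},
  {"tx": 0.243, "ty": 0, "tz": 0.12, "ax": 0, "ay": -1, "az": 0},
  {"tx": 0.243, "ty": 0, "tz": 0.12, "ax": 0, "ay": -1, "az": 0},
  {"tx": 0.243, "ty": 0, "tz": 0.12, "ax": 0, "ay": -1, "az": 0},
])

```text
time_s: 6.03
eef_pos: [0.4958, -0.353, 0.2108]
tcp_rot: [-1.571, 0.002, -1.223]
ft_force: [-3.4, -0.5, 6.2]
grip_width: 0.0079
```

drive_tool([
  {"tx": 0, "ty": 0, "tz": 0, "ax": 0, "ay": 0, "az": 0},
  {"tx": 0, "ty": 0, "tz": 0, "ax": 0, "ay": 0, "az": 0},
  {"tx": 0, "ty": 0, "tz": 0, "ax": 0, "ay": 0, "az": 0},
  {"tx": 0, "ty": 0, "tz": 0, "ax": 0, "ay": 0, "az": 0},
  {"tx": 0, "ty": 0, "tz": 0, "ax": 0, "ay": 0, "az": 0},
  {"tx": 0, "ty": 0, "tz": 0, "ax": 0, "ay": 0, "az": 0},
  {"tx": 0, "ty": -0.08, "tz": 0, "ax": 0, "ay": 0, "az": 0},
  {"tx": 0, "ty": -0.16, "tz": 0, "ax": 0, "ay": 0, "az": 0},
  {"tx": 0, "ty": -0.24, "tz": 0, "ax": 0, "ay": 0, "az": 0},
  {"tx": 0, "ty": -0.24, "tz": 0, "ax": 0, "ay": 0, "az": 0},
  {"tx": 0, "ty": -0.24, "tz": 0, "ax": 0, "ay": 0, "az": 0},
], jaw=1)

```text
time_s: 6.95
eef_pos: [0.4971, -0.3535, 0.3336]
tcp_rot: [-1.567, -0.002, -1.223]
ft_force: [0.2, 0.7, -0.7]
grip_width: 0.0855
```

```bash
python3 - <<'E'
from h import *
from rig import manip
for n in("scene","side"):
    c=manip.get_calibration(n);p,d=manip.camera(n);np.savez(f"pics/{n}2.npz",p=p,d=d,**{k:np.array(v) for k,v in c.items()})
s,w=load("scene2"),load("side2")
a=s["p"][100:340,320:520];b=w["p"][230:450,220:420]
a=cv2.resize(a,(400,480),interpolation=3);b=cv2.resize(b,(400,440),interpolation=3)
im=np.zeros((480,800,3),np.uint8);im[:,:400]=a;im[:440,400:]=b
cv2.imwrite("pics/crop2.png",cv2.convertScaleAbs(im[:,:,::-1],alpha=1.7))
tab=cab(-.088,.05,.03);yw=CY-np.pi/2
rel([(cab(-.25,.05,.25),ori(yw)),(cab(-.25,.05,.15),ori(yw,np.pi/4))])
E
```

```text
t 7.05 pos [ 0.4955 -0.3532  0.3302] rot [-1.571  0.002 -1.223] q [ 0.93  0.41 -0.59  1.42  0.23  1.38  0.68] F [ 0.5  0.1 -0.4] w 0.0856
[-0.49, 0.162, 0.18] [0.005, 3.116, -0.003]
[-0.49, 0.362, 0.181] [1.222, 2.938, 1.231]
```

View pics/crop2.png

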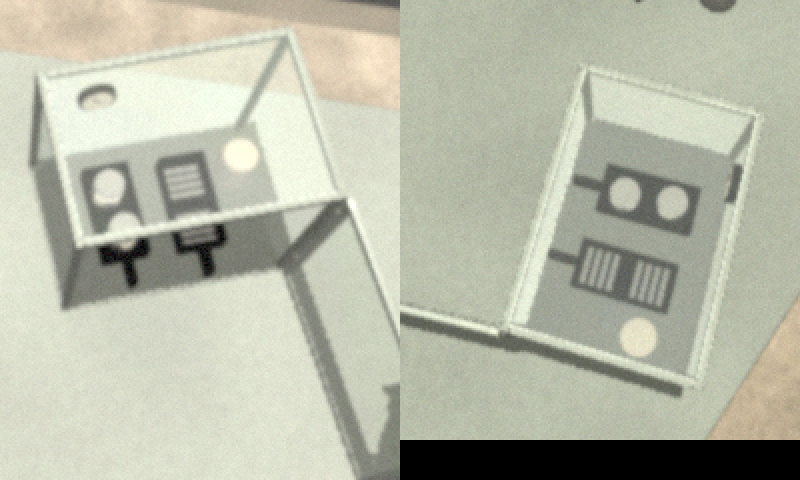

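The door now stands at about 1.64 rad: its edge runs from scene crop (345,200) to (370,470). The trays are undisturbed, with the jar tray's tab end at (131,286) in the scene crop and (573,180) in the side crop.

drive_tool([
  {"tx": -0.12, "ty": 0, "tz": 0.04, "ax": 0, "ay": 0.25, "az": 0},
  {"tx": -0.24, "ty": 0, "tz": 0.09, "ax": 0, "ay": 0.5, "az": 0},
  {"tx": -0.36, "ty": 0, "tz": 0.13, "ax": 0, "ay": 0.75, "az": 0},
  {"tx": -0.49, "ty": 0.1, "tz": 0.18, "ax": 0, "ay": 1, "az": 0},
  {"tx": -0.49, "ty": 0.1, "tz": 0.18, "ax": 0, "ay": 1, "az": 0},
  {"tx": -0.49, "ty": 0.1, "tz": 0.18, "ax": 0, "ay": 1, "az": 0},
  {"tx": -0.49, "ty": 0.1, "tz": 0.18, "ax": 0, "ay": 1, "az": 0},
])

```text
time_s: 7.63
eef_pos: [0.4947, -0.0869, 0.2783]
tcp_rot: [-1.576, 0.003, -1.719]
ft_force: [-0.0, 0.5, -0.0]
grip_width: 0.0851
```

drive_tool([
  {"tx": 0, "ty": 0, "tz": 0, "ax": 0, "ay": 0.25, "az": 0},
  {"tx": 0, "ty": 0, "tz": 0, "ax": 0, "ay": 0.5, "az": 0},
  {"tx": 0, "ty": 0, "tz": 0, "ax": 0, "ay": 0.75, "az": 0},
  {"tx": 0, "ty": 0, "tz": 0, "ax": 0, "ay": 1, "az": 0},
  {"tx": 0, "ty": 0, "tz": 0, "ax": 0, "ay": 1, "az": 0},
])

```text
time_s: 8.05
eef_pos: [0.4938, -0.0868, 0.2769]
tcp_rot: [-1.58, -0.001, -2.225]
ft_force: [-0.1, 0.1, -0.8]
grip_width: 0.0854
```

drive_tool([
  {"tx": 0, "ty": 0, "tz": 0, "ax": 0, "ay": 0.25, "az": 0},
  {"tx": 0, "ty": 0, "tz": 0, "ax": 0, "ay": 0.5, "az": 0},
  {"tx": 0, "ty": 0, "tz": 0, "ax": 0, "ay": 0.75, "az": 0},
  {"tx": 0, "ty": 0, "tz": 0, "ax": 0, "ay": 1, "az": 0},
  {"tx": 0, "ty": 0, "tz": 0, "ax": 0, "ay": 1, "az": 0},
])

```text
time_s: 8.47
eef_pos: [0.4931, -0.0869, 0.276]
tcp_rot: [-1.579, -0.007, -2.727]
ft_force: [-0.0, 1.0, -0.2]
grip_width: 0.0849
```

```bash
python3 - <<'E'
from h import *
s,w=load("scene2"),load("side2")
f=lambda x,y,sd:((220+(x-400)/2,230+y/2) if sd else (320+x/2,100+y/2))
def cc(P): P=P-C0; return np.round([P@U,P@V,P[2]],4)
for q in((607,163),(700,185),(692,235),(598,212)): print("tray corner",cc(plane(w,f(*q,1),.033)))
print("tab end side top",cc(plane(w,f(573,180,1),.035)),"scene bottom",cc(plane(s,f(131,286,0),.007)))
print("caps",[cc(x) if i==0 else x for i,x in enumerate(tri(s,f(109,186,0),w,f(672,203,1)))],[cc(x) if i==0 else x for i,x in enumerate(tri(s,f(125,229,0),w,f(625,193,1)))])
yw=CY-np.pi/2
rel([(cab(-.25,.05,.25),ori(yw)),(cab(-.22,.05,.15),ori(yw,np.pi/4))])
E
```

```text
tray corner [-0.0523  0.0779  0.033 ]
tray corner [0.0656 0.083  0.033 ]
tray corner [0.0708 0.0217 0.033 ]
tray corner [-0.0465  0.0169  0.033 ]
tab end side top [-0.0869  0.0457  0.035 ] scene bottom [-0.0878  0.0489  0.007 ]
caps [array([0.0372, 0.0517, 0.0319]), np.float64(0.0020200656856487627)] [array([-0.0222,  0.0465,  0.0353]), np.float64(0.003888113754240144)]
t 8.47 pos [ 0.4931 -0.0869  0.276 ] rot [-1.579 -0.007 -2.727] q [ 0.44  0.24 -0.45  1.76  0.11  1.18 -1.2 ] F [-0.   1.  -0.2] w 0.0849
[-0.003, 0.052, 0.013] [0.016, 0.109, 0.014]
[-0.064, 0.251, 0.017] [0.058, 0.097, 1.585]
```

drive_tool([
  {"tx": 0, "ty": 0.03, "tz": 0.005, "ax": 0.01, "ay": 0.05, "az": 0.25},
  {"tx": 0, "ty": 0.06, "tz": 0.01, "ax": 0.02, "ay": 0.1, "az": 0.5},
  {"tx": 0, "ty": 0.1, "tz": 0.015, "ax": 0.03, "ay": 0.1, "az": 0.75},
  {"tx": 0, "ty": 0.1, "tz": 0.017, "ax": 0.03, "ay": 0.1, "az": 1},
  {"tx": 0, "ty": 0.1, "tz": 0.017, "ax": 0.03, "ay": 0.1, "az": 1},
  {"tx": 0, "ty": 0.1, "tz": 0.017, "ax": 0.03, "ay": 0.1, "az": 1},
])

```text
time_s: 8.97
eef_pos: [0.493, -0.0958, 0.2237]
tcp_rot: [-1.576, 0.491, -2.779]
ft_force: [-0.4, -0.0, -0.5]
grip_width: 0.0855
```

drive_tool([
  {"tx": 0, "ty": 0, "tz": 0, "ax": 0, "ay": 0, "az": 0.25},
  {"tx": 0, "ty": 0, "tz": 0, "ax": 0, "ay": 0, "az": 0.5},
  {"tx": 0, "ty": 0, "tz": 0, "ax": 0, "ay": 0, "az": 0.58},
  {"tx": 0, "ty": 0, "tz": 0, "ax": 0, "ay": 0, "az": 0.58},
  {"tx": 0, "ty": 0, "tz": 0, "ax": 0, "ay": 0, "az": 0.58},
])

```text
time_s: 9.38
eef_pos: [0.4945, -0.0916, 0.2234]
tcp_rot: [-1.583, 0.76, -2.771]
ft_force: [1.1, -0.1, -0.9]
grip_width: 0.0855
```

```bash
python3 - <<'E'
from h import *
from rig import manip
def cc(P): P=P-C0; return np.round([P@U,P@V,P[2]],4)
yt=CY+.043
c=manip.get_calibration("wrist");p,d=manip.camera("wrist");np.savez("pics/wrist3.npz",p=p,d=d,**{k:np.array(v) for k,v in c.items()})
c=load("wrist3");print(c["origin"].round(3),c["rotation"].round(3))
tx=np.array([np.cos(yt),np.sin(yt),0]);T=cab(.0094,.050,.003)
for n,o in(("tab end top",-.096),("tab base top",-.06)): print(n,np.round(proj(c,T+o*tx+[0,0,.032])))
rel([(T-.091*tx-.06*tx+[0,0,.09],ori(yt-np.pi/2,np.pi/4)),(T-.091*tx+[0,0,.03],ori(yt-np.pi/2,np.pi/4))])
cv2.imwrite("pics/wrist3.png",cv2.convertScaleAbs(p[:,:,::-1],alpha=1.5))
E
```

```text
[ 0.454 -0.11   0.383] [ 0.449  0.01  -1.192]
tab end top [327. 211.]
tab base top [326. 181.]
t 9.43 pos [ 0.4927 -0.0949  0.2222] rot [-1.581  0.762 -2.775] q [ 1.29  0.2  -0.9   2.33 -1.26  0.4   0.37] F [-3.4  0.4 -1.9] w 0.0854
[0.014, 0.344, 0.015] [-0.031, -0.053, 0.046]
[0.01, 0.513, 0.012] [-0.031, -0.053, 0.046]
```

View pics/wrist3.png

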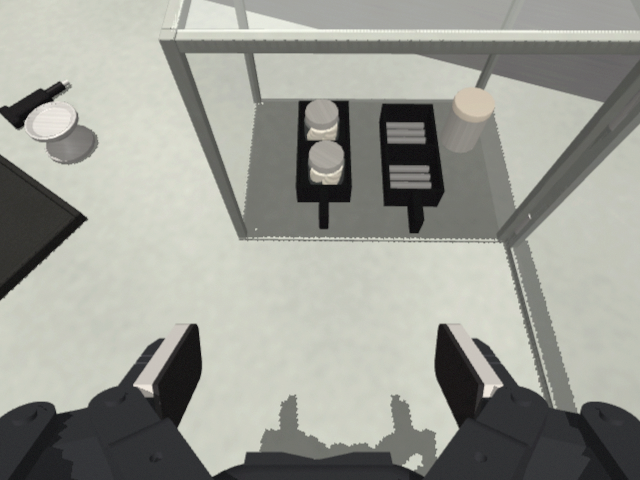

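The wrist view shows the tab at (323,203–228), the tray front at rows 190–202, and the cabinet floor's front edge at row 241. I'll check these with depth.

```bash
python3 - <<'E'
from h import *
from rig import manip
c=manip.get_calibration("wrist");p,d=manip.camera("wrist");np.savez("pics/wrist4.npz",p=p,d=d,**{k:np.array(v) for k,v in c.items()})
c=load("wrist4");P=cloud(c);print(c["origin"].round(4))
Q=(P-C0);Q=np.stack([Q@U,Q@V,P[...,2]],-1)
for r in range(184,246,4): print(r,int(p[r,323].max()),Q[r,323].round(3),"|",int(p[r,340].max()),Q[r,340].round(3))
m=(p.max(2)<45)&(np.arange(640)>290)&(np.arange(640)<360)&(np.arange(480)[:,None]>95)&(np.arange(480)[:,None]<235)
for r in(120,150,180,195,207,212,220,225): 
    k=np.where(m[r])[0];print(r,k.min(),k.max(),Q[r,k.min()+1].round(3),Q[r,k.max()-1].round(3))
print("floor edge",Q[238:246:2,270].round(3).tolist(),Q[100,300].round(3))
print("caps",Q[110,321].round(4),Q[152,326].round(4))
rel([],)
E
```

```text
[ 0.4521 -0.1128  0.3814]
184 17 [-0.058  0.047  0.036] | 17 [-0.055  0.029  0.032]
188 13 [-0.062  0.047  0.035] | 11 [-0.056  0.029  0.025]
192 15 [-0.068  0.047  0.036] | 11 [-0.055  0.029  0.017]
196 16 [-0.071  0.047  0.034] | 13 [-0.055  0.028  0.009]
200 13 [-0.077  0.047  0.035] | 66 [-0.057  0.028  0.004]
204 15 [-0.083  0.047  0.037] | 79 [-0.062  0.028  0.004]
208 14 [-0.086  0.047  0.034] | 79 [-0.067  0.028  0.004]
212 14 [-0.091  0.047  0.036] | 80 [-0.071  0.028  0.003]
216 14 [-0.091  0.047  0.027] | 79 [-0.076  0.028  0.003]
220 14 [-0.091  0.047  0.02 ] | 79 [-0.082  0.028  0.003]
224 13 [-0.092  0.047  0.012] | 78 [-0.087  0.028  0.004]
228 79 [-0.092  0.047  0.005] | 79 [-0.091  0.028  0.003]
232 79 [-0.096  0.046  0.003] | 79 [-0.097  0.029  0.005]
236 127 [-0.101  0.046  0.003] | 125 [-0.101  0.029  0.003]
240 135 [-0.104  0.046 -0.001] | 137 [-0.104  0.028 -0.   ]
244 135 [-0.109  0.046  0.   ] | 136 [-0.109  0.029  0.   ]
120 294 344 [0.03  0.079 0.034] [0.031 0.025 0.033]
150 293 346 [-0.012  0.079  0.033] [-0.012  0.023  0.033]
180 292 347 [-0.052  0.078  0.034] [-0.052  0.023  0.034]
195 293 346 [-0.055  0.078  0.01 ] [-0.055  0.023  0.011]
207 315 324 [-0.085  0.054  0.034] [-0.084  0.047  0.034]
212 316 324 [-0.091  0.053  0.035] [-0.091  0.047  0.036]
220 315 324 [-0.091  0.054  0.02 ] [-0.091  0.047  0.02 ]
225 316 324 [-0.092  0.053  0.01 ] [-0.091  0.047  0.009]
floor edge [[-0.102, 0.102, 0.0], [-0.105, 0.102, 0.002], [-0.107, 0.102, 0.0], [-0.109, 0.102, -0.0]] [0.062 0.074 0.033]
caps [0.0304 0.0498 0.0487] [-0.0269  0.0441  0.0483]
t 9.48 pos [ 0.4927 -0.0945  0.222 ] rot [-1.588  0.758 -2.782] q [ 1.28  0.2  -0.89  2.33 -1.24  0.4   0.35] F [-0.1 -0.9  0.7] w 0.0854
```

```bash
python3 - <<'E'
from h import *
from rig import manip
s=manip.observe();r0=R.from_euler("xyz",s["tcp_rot"]);p0=np.array(s["eef_pos"]);c=load("wrist4")
for y in(-.02,0,.009,.022,.035): print(y,[np.round(proj(c,p0+r0.apply([x,y,.043]))) for x in(-.011,.011)])
P=cloud(c)
for uv in((450,328),(440,340),(440,370),(455,400),(465,340),(480,365)): print(uv,r0.inv().apply(P[uv[1],uv[0]]-p0).round(4))
yt=CY+.01;o=ori(yt-np.pi/2,np.pi/4)
rel([(cab(-.16,.05,.10),o),(cab(-.088,.05,.034),o)],s)
E
```

```text
-0.02 [array([440., 321.]), array([434., 376.])]
0 [array([425., 297.]), array([420., 347.])]
0.009 [array([419., 288.]), array([415., 336.])]
0.022 [array([412., 277.]), array([409., 321.])]
0.035 [array([406., 267.]), array([403., 309.])]
(450, 328) [-0.011  -0.0246  0.0452]
(440, 340) [-0.0043 -0.021   0.0435]
(440, 370) [ 0.0057 -0.024   0.0436]
(455, 400) [ 0.0054 -0.0404  0.0435]
(465, 340) [-0.011  -0.0325  0.0475]
(480, 365) [-0.0109 -0.046   0.0471]
t 9.48 pos [ 0.4927 -0.0945  0.222 ] rot [-1.588  0.758 -2.782] q [ 1.28  0.2  -0.89  2.33 -1.24  0.4   0.35] F [-0.1 -0.9  0.7] w 0.0854
[0.03, 0.308, 0.003] [0.02, -0.016, 0.055]
[0.016, 0.502, 0.007] [0.02, -0.016, 0.055]
```

drive_tool([
  {"tx": 0.01, "ty": 0.08, "tz": 0, "ax": 0.02, "ay": -0.016, "az": 0.05},
  {"tx": 0.02, "ty": 0.15, "tz": 0, "ax": 0.02, "ay": -0.016, "az": 0.05},
  {"tx": 0.02, "ty": 0.23, "tz": 0.002, "ax": 0.02, "ay": -0.016, "az": 0.05},
  {"tx": 0.03, "ty": 0.3, "tz": 0.003, "ax": 0.02, "ay": -0.016, "az": 0.05},
  {"tx": 0.03, "ty": 0.308, "tz": 0.003, "ax": 0.02, "ay": -0.016, "az": 0.05},
  {"tx": 0.03, "ty": 0.308, "tz": 0.003, "ax": 0.02, "ay": -0.016, "az": 0.05},
])

```text
time_s: 9.98
eef_pos: [0.5891, -0.0902, 0.1496]
tcp_rot: [-1.616, 0.742, -2.765]
ft_force: [-0.1, -0.5, -0.5]
grip_width: 0.0851
```

```bash
python3 - <<'E'
from h import *
yt=CY+.01;o=ori(yt-np.pi/2,np.pi/4)
rel([(cab(-.088,.05,.034),o)])
E
```

```text
t 9.98 pos [ 0.5891 -0.0902  0.1496] rot [-1.616  0.742 -2.765] q [ 1.05  0.52 -0.88  2.21 -1.31  0.12  0.45] F [-0.1 -0.5 -0.5] w 0.0851
[0.045, 0.275, -0.047] [0.1, 0.007, 0.088]
```

```bash
cat > kin.py <<'E'
from h import *
from scipy.optimize import least_squares
import itertools
D=[([1.18,.44,.02,1.57,-.01,1.13,-.08],[.179,-.5984,.2285],[-1.572,0,-2.851]),
([.74,.14,-.21,1.76,.03,1.25,-.62],[.3758,-.2945,.3194],[-1.573,.003,-2.711]),
([.23,.32,-.41,1.56,.13,1.28,-1.35],[.569,-.0068,.3098],[-1.573,.002,-2.719]),
([.22,.39,-.41,1.72,.17,1.07,-1.39],[.5655,-.0072,.2107],[-1.576,.001,-2.72]),
([.5,.29,-.5,1.88,.15,1.02,-.71],[.4817,-.1008,.2107],[-1.575,.002,-2.22]),
([.77,.31,-.53,1.85,.18,1.03,.02],[.4543,-.2238,.2107],[-1.572,.002,-1.721]),
([.93,.41,-.59,1.42,.23,1.38,.68],[.4955,-.3532,.3302],[-1.571,.002,-1.223]),
([.44,.24,-.45,1.76,.11,1.18,-1.2],[.4931,-.0869,.276],[-1.579,-.007,-2.727]),
([1.29,.2,-.9,2.33,-1.26,.4,.37],[.4927,-.0949,.2222],[-1.581,.762,-2.775]),
([1.28,.2,-.89,2.33,-1.24,.4,.35],[.4927,-.0945,.222],[-1.588,.758,-2.782]),
([1.05,.52,-.88,2.21,-1.31,.12,.45],[.5891,-.0902,.1496],[-1.616,.742,-2.765])]
E_=lambda a,t:R.from_euler(a,t)
def fk(q,m,sg):
    # m: h,xs, L1,a1, L2,a2, L3,a3 ; o1,o7
    r=E_("z",sg[0]*q[0]+m[8]);p=np.array([0,0,m[0]])+r.apply([m[1],0,0])
    r=r*E_("y",q[1])*E_("z",sg[1]*q[2]);p=p+r.apply([m[3],0,m[2]])
    r=r*E_("y",q[3])*E_("z",sg[2]*q[4]);p=p+r.apply([m[5],0,m[4]])
    r=r*E_("y",q[5]);p=p+r.apply([m[7],0,m[6]])
    r=r*E_("z",sg[3]*q[6]+m[9])
    return p,r*R.from_matrix(np.array([[1,0,0],[0,0,-1],[0,1,0]]).T)  # tool y = link z
def res(m,sg,data=D):
    e=[]
    for q,p,t in data:
        a,r=fk(q,m,sg);e+=list(a-p)+list(.3*(R.from_euler("xyz",t).inv()*r).as_rotvec())
    return np.array(e)
LO=np.array([-2.62,-.44,-1.27,.08,-1.32,.12,-2.74]);HI=np.array([2.62,2.09,1.32,2.57,4.46,2,2.74])
def ik(p,r,m,sg,q0,wp=.02):
    f=lambda q:np.r_[(lambda a,b:np.r_[(a-p)*10,3*(r.inv()*b).as_rotvec()])(*fk(q,m,sg)),wp*(q-q0)]
    s=least_squares(f,np.clip(q0,LO+.05,HI-.05),bounds=(LO+.04,HI-.04)); a,b=fk(s.x,m,sg)
    return s.x,np.linalg.norm(a-p),np.linalg.norm((r.inv()*b).as_rotvec())
if __name__=="__main__":
    best=None
    for sg in itertools.product((-1,1),repeat=4):
        for o7 in(-1.57,0,1.57,3.14):
            f=least_squares(res,[.3,0,.4,0,.4,0,.25,0,0,o7],args=(sg,))
            if best is None or f.cost<best[0]: best=(f.cost,sg,f.x)
    print(best[0],best[1],best[2].round(4),"max",abs(res(best[2],best[1])).max())
    np.savez("kin.npz",m=best[2],sg=best[1])
E
python3 kin.py
```

```text
3.7350522087070757 (-1, 1, -1, 1) [-0.4905  0.5705  0.2539 -0.5053  0.1831  0.1597 -0.6144 -0.1262 -0.2623
 -2.2962] max 0.8890193966920003
```

```bash
sed -i 's/\[0,1,0\]\]).T)/[0,1,0]]))/' kin.py; python3 kin.py
```

```text
0.0006312291158125265 (-1, -1, -1, -1) [ 0.1827  0.0206  0.5693  0.0165  0.436   0.0134  0.2717  0.0487 -0.0692
  4.6479] max 0.014065687308494432
```

```bash
cat > feas.py <<'E'
from kin import *
z=np.load("kin.npz");m,sg=z["m"],tuple(z["sg"]);yt=CY+.01
rng=np.random.default_rng(0)
for flip in(0,1):
  for t in(20,25,30,38):
    o=ori(yt+np.pi/2,-np.radians(t)) if flip else ori(yt-np.pi/2,np.radians(t))
    P=[cab(x,.05,zz) for x,zz in((-.20,.15),(-.092,.03),(-.26,.03))]
    sols=[]
    for k in range(12):
        q0=np.array([.4+.3*rng.normal(),.5,-.4+.4*rng.normal(),1.7,(0,np.pi)[k%2]+.4*rng.normal(),.6,2*rng.normal()])
        q,e,f=ik(P[0],o,m,sg,q0)
        if e>.01: continue
        tot=e+f;mg=[];qs=[q]
        for p in P[1:]:
            for a in np.linspace(.2,1,5): q,e,f=ik(qs[-1] is None or P[0]*(1-a)+p*a if p is P[1] else P[1]*(1-a)+p*a,o,m,sg,q); mg.append(np.min(np.r_[q-LO,HI-q])); tot=max(tot,e+f)
            qs.append(q)
        sols.append((round(tot,3),round(min(mg),2),[x.round(2).tolist() for x in qs]))
    sols.sort(key=lambda s:s[0]-.1*s[1])
    print("flip",flip,"tilt",t,sols[0][0:2]);[print("   ",x) for x in sols[0][2]]
E
python3 feas.py
```

```text
flip 0 tilt 20 (np.float64(0.0), np.float64(0.17))
    [-0.17, 0.33, 0.52, 2.04, -0.69, 0.66, -0.36]
    [-0.1, 0.6, 0.34, 1.94, -0.91, 0.5, -0.26]
    [0.36, 0.45, 0.01, 2.3, -1.08, 0.29, 0.2]
flip 0 tilt 25 (np.float64(0.009), np.float64(0.04))
    [0.88, 0.41, -0.98, 2.06, 0.36, 0.46, -1.49]
    [0.42, 0.62, -0.56, 1.96, 0.52, 0.27, -1.67]
    [0.97, 0.74, -1.23, 2.4, 1.62, 0.5, -2.7]
flip 0 tilt 30 (np.float64(0.063), np.float64(0.04))
    [0.97, 0.43, -1.08, 2.11, 0.45, 0.36, -1.56]
    [0.45, 0.62, -0.65, 2.08, 1.2, 0.16, -2.36]
    [1.02, 0.73, -1.23, 2.41, 1.67, 0.42, -2.7]
flip 0 tilt 38 (np.float64(0.019), np.float64(0.04))
    [1.01, 0.41, -0.8, 2.38, 4.42, 0.16, 0.95]
    [0.3, 0.62, -0.12, 2.29, 3.94, 0.44, 1.32]
    [-0.13, 0.76, 0.92, 2.53, 4.42, 1.17, 1.13]
flip 1 tilt 20 (np.float64(0.0), np.float64(0.13))
    [0.92, 0.52, -1.18, 2.03, 0.65, 0.64, 1.34]
    [0.53, 0.71, -0.82, 1.93, 0.89, 0.49, 1.11]
    [0.71, 0.52, -0.79, 2.28, 0.92, 0.25, 1.12]
flip 1 tilt 25 (np.float64(0.001), np.float64(0.05))
    [0.98, 0.51, -1.23, 2.08, 0.71, 0.53, 1.29]
    [0.51, 0.66, -0.75, 2.0, 0.95, 0.33, 1.04]
    [0.88, 0.63, -1.06, 2.43, 1.75, 0.35, 0.3]
flip 1 tilt 30 (np.float64(0.005), np.float64(0.04))
    [1.02, 0.49, -1.23, 2.13, 0.73, 0.41, 1.28]
    [0.45, 0.62, -0.66, 2.1, 1.37, 0.16, 0.6]
    [0.99, 0.75, -1.2, 2.5, 2.03, 0.49, 0.07]
flip 1 tilt 38 (np.float64(0.019), np.float64(0.04))
    [1.01, 0.41, -0.8, 2.38, 4.42, 0.16, -2.19]
    [0.3, 0.62, -0.12, 2.29, 3.94, 0.44, -1.82]
    [-0.13, 0.76, 0.92, 2.53, 4.42, 1.17, -2.01]
```

```bash
python3 - <<'E'
from h import *
yt=CY+.01
rel([(cab(-.24,.05,.22),ori(yt-np.pi/2,.38)),(cab(-.24,.05,.22),ori(yt-np.pi/2))])
E
```

```text
t 9.98 pos [ 0.5891 -0.0902  0.1496] rot [-1.616  0.742 -2.765] q [ 1.05  0.52 -0.88  2.21 -1.31  0.12  0.45] F [-0.1 -0.5 -0.5] w 0.0851
[0.018, -0.204, -0.074] [0.097, 0.027, -0.723]
[0.018, -0.204, -0.074] [0.092, 0.046, -1.483]
```

drive_tool([
  {"tx": 0, "ty": -0.07, "tz": -0.02, "ax": 0.02, "ay": 0, "az": -0.1},
  {"tx": 0, "ty": -0.14, "tz": -0.05, "ax": 0.05, "ay": 0.01, "az": -0.25},
  {"tx": 0.018, "ty": -0.2, "tz": -0.074, "ax": 0.09, "ay": 0.02, "az": -0.5},
  {"tx": 0.018, "ty": -0.2, "tz": -0.074, "ax": 0.09, "ay": 0.02, "az": -0.75},
  {"tx": 0.018, "ty": -0.2, "tz": -0.074, "ax": 0.09, "ay": 0.03, "az": -1},
  {"tx": 0.018, "ty": -0.2, "tz": -0.074, "ax": 0.09, "ay": 0.03, "az": -1},
  {"tx": 0.018, "ty": -0.2, "tz": -0.074, "ax": 0.09, "ay": 0.03, "az": -1},
])

```text
time_s: 10.57
eef_pos: [0.509, -0.0851, 0.2186]
tcp_rot: [-1.585, 0.346, -2.751]
ft_force: [-0.2, 0.9, -1.8]
grip_width: 0.0853
```

drive_tool([
  {"tx": 0, "ty": 0, "tz": 0, "ax": 0, "ay": 0, "az": -0.25},
  {"tx": 0, "ty": 0, "tz": 0, "ax": 0, "ay": 0.01, "az": -0.48},
  {"tx": 0, "ty": 0, "tz": 0, "ax": 0, "ay": 0.01, "az": -0.48},
  {"tx": 0, "ty": 0, "tz": 0, "ax": 0, "ay": 0.01, "az": -0.48},
])

```text
time_s: 10.9
eef_pos: [0.5116, -0.0837, 0.2196]
tcp_rot: [-1.58, 0.105, -2.747]
ft_force: [-0.2, -0.3, 0.1]
grip_width: 0.0855
```

```bash
python3 - <<'E'
from h import *
yt=CY+.01
rel([(cab(-.24,.05,.03),ori(yt-np.pi/2))])
E
```

```text
t 10.9 pos [ 0.5116 -0.0837  0.2196] rot [-1.58   0.105 -2.747] q [ 0.16  0.23 -0.08  1.91 -0.05  0.92 -1.06] F [-0.2 -0.3  0.1] w 0.0855
[0.053, 0.376, 0.008] [0.02, 0.048, -0.21]
```

drive_tool([
  {"tx": 0.01, "ty": 0.08, "tz": 0, "ax": 0.02, "ay": 0.05, "az": -0.2},
  {"tx": 0.02, "ty": 0.16, "tz": 0, "ax": 0.02, "ay": 0.05, "az": -0.21},
  {"tx": 0.03, "ty": 0.24, "tz": 0, "ax": 0.02, "ay": 0.05, "az": -0.21},
  {"tx": 0.05, "ty": 0.32, "tz": 0, "ax": 0.02, "ay": 0.05, "az": -0.21},
  {"tx": 0.05, "ty": 0.366, "tz": 0, "ax": 0.02, "ay": 0.05, "az": -0.21},
  {"tx": 0.05, "ty": 0.366, "tz": 0, "ax": 0.02, "ay": 0.05, "az": -0.21},
  {"tx": 0.05, "ty": 0.366, "tz": 0, "ax": 0.02, "ay": 0.05, "az": -0.21},
])

```text
time_s: 11.48
eef_pos: [0.505, -0.0848, 0.0348]
tcp_rot: [-1.57, -0.002, -2.772]
ft_force: [0.2, -0.3, 0.5]
grip_width: 0.0853
```

drive_tool([
  {"tx": 0, "ty": 0.01, "tz": 0, "ax": 0, "ay": 0, "az": 0},
  {"tx": 0, "ty": 0.02, "tz": 0, "ax": 0, "ay": 0, "az": 0},
  {"tx": 0, "ty": 0.03, "tz": 0, "ax": 0, "ay": 0, "az": 0},
  {"tx": 0, "ty": 0.03, "tz": 0, "ax": 0, "ay": 0, "az": 0},
  {"tx": 0, "ty": 0.03, "tz": 0, "ax": 0, "ay": 0, "az": 0},
])

```text
time_s: 11.9
eef_pos: [0.5052, -0.085, 0.0202]
tcp_rot: [-1.57, -0.002, -2.772]
ft_force: [0.1, 0.7, -0.7]
grip_width: 0.0852
```

```bash
python3 - <<'E'
from h import *
from rig import manip
rel([])
c=manip.get_calibration("wrist");p,d=manip.camera("wrist");np.savez("pics/wrist5.npz",p=p,d=d,**{k:np.array(v) for k,v in c.items()})
s=manip.observe();P=cloud(load("wrist5"))
for uv in((450,328),(440,340),(440,370),(320,330),(420,320),(432,310)): print(uv,P[uv[1],uv[0]].round(4))
cv2.imwrite("pics/wrist5.png",cv2.convertScaleAbs(p[:,:,::-1],alpha=1.5))
E
```

```text
t 11.9 pos [ 0.5052 -0.085   0.0202] rot [-1.570e+00 -2.000e-03 -2.772e+00] q [ 0.1   0.54 -0.05  2.05  0.06  0.56 -1.19] F [ 0.1  0.7 -0.7] w 0.0852
(450, 328) [ 0.531  -0.1233  0.0433]
(440, 340) [ 0.5242 -0.124   0.04  ]
(440, 370) [ 0.5151 -0.1273  0.0436]
(320, 330) [ 4.918e-01 -9.180e-02 -3.000e-04]
(420, 320) [ 0.5134 -0.1318  0.0008]
(432, 310) [ 5.197e-01 -1.348e-01  4.000e-04]
```

View pics/wrist5.png

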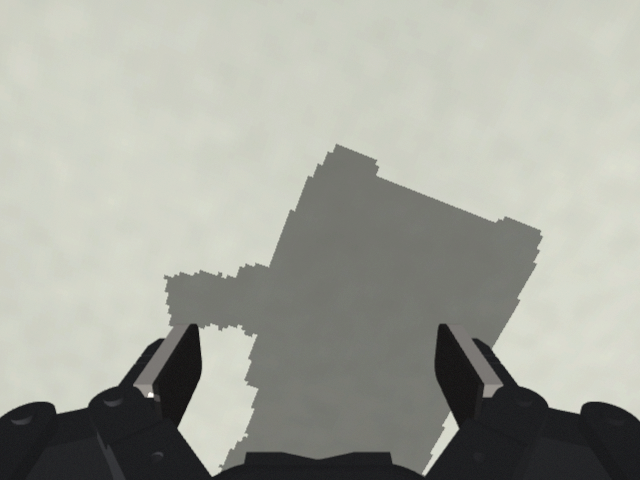

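The shadow doesn't meet the fingertips, so they still stand about 40 mm above the bench while the reported TCP is at z = 0.020. That disagrees with the text, so I'll probe further down.

drive_tool([
  {"tx": 0, "ty": 0.008, "tz": 0, "ax": 0, "ay": 0, "az": 0},
  {"tx": 0, "ty": 0.016, "tz": 0, "ax": 0, "ay": 0, "az": 0},
  {"tx": 0, "ty": 0.024, "tz": 0, "ax": 0, "ay": 0, "az": 0},
  {"tx": 0, "ty": 0.03, "tz": 0, "ax": 0, "ay": 0, "az": 0},
  {"tx": 0, "ty": 0.03, "tz": 0, "ax": 0, "ay": 0, "az": 0},
])

```text
time_s: 12.37
eef_pos: [0.5047, -0.0849, 0.0044]
tcp_rot: [-1.57, -0.003, -2.772]
ft_force: [-0.3, -0.8, 0.6]
grip_width: 0.0851
```

drive_tool([
  {"tx": 0, "ty": 0.006, "tz": 0, "ax": 0, "ay": 0, "az": 0},
  {"tx": 0, "ty": 0.012, "tz": 0, "ax": 0, "ay": 0, "az": 0},
  {"tx": 0, "ty": 0.018, "tz": 0, "ax": 0, "ay": 0, "az": 0},
  {"tx": 0, "ty": 0.018, "tz": 0, "ax": 0, "ay": 0, "az": 0},
])

```text
time_s: 12.7
eef_pos: [0.5043, -0.0849, -0.0052]
tcp_rot: [-1.571, -0.004, -2.772]
ft_force: [0.2, 0.4, -0.0]
grip_width: 0.0853
```

drive_tool([
  {"tx": 0, "ty": -0.06, "tz": 0, "ax": 0, "ay": 0, "az": 0},
  {"tx": 0, "ty": -0.12, "tz": 0, "ax": 0, "ay": 0, "az": 0},
  {"tx": 0, "ty": -0.12, "tz": 0, "ax": 0, "ay": 0, "az": 0},
  {"tx": 0, "ty": -0.12, "tz": 0, "ax": 0, "ay": 0, "az": 0},
  {"tx": 0, "ty": -0.12, "tz": 0, "ax": 0, "ay": 0, "az": 0},
  {"tx": 0, "ty": -0.12, "tz": 0, "ax": 0, "ay": 0, "az": 0},
  {"tx": 0, "ty": -0.12, "tz": 0, "ax": 0, "ay": 0, "az": 0},
], jaw=-0.8)

```text
time_s: 13.28
eef_pos: [0.5037, -0.0848, 0.0538]
tcp_rot: [-1.571, -0.005, -2.772]
ft_force: [-0.1, -0.6, 0.1]
grip_width: 0.0088
```

```bash
python3 - <<'E'
from h import *
from rig import manip
def tip(n):
    s=manip.observe();r0=R.from_euler("xyz",s["tcp_rot"]);P=cloud(load(n))
    Q=r0.inv().apply((P-s["eef_pos"]).reshape(-1,3)).reshape(P.shape)
    z=P[...,2]
    m=(z>.012)&(np.abs(Q[...,0])<.014)&(np.abs(Q[...,2])<.06)&(Q[...,1]>-.06)
    print(n,"w",s["grip_width"],"z tcp",s["eef_pos"][2],"tip y pct",np.percentile(Q[m][:,1],[90,97,99,99.8]).round(4),"minworldz",z[m].min(),"x",np.percentile(Q[m][:,0],[2,98]).round(4),"absz",np.percentile(abs(Q[m][:,2]),[2,50]).round(4))
c=manip.get_calibration("wrist");p,d=manip.camera("wrist");np.savez("pics/wrist6.npz",p=p,d=d,**{k:np.array(v) for k,v in c.items()})
tip("wrist6")
rel([])
E
```

```text
wrist6 w 0.008881714229965833 z tcp 0.05387297543363791 tip y pct [-0.0237 -0.0128 -0.0092 -0.0064] minworldz 0.05820644935415775 x [-0.0125  0.0092] absz [0.0043 0.018 ]
t 13.33 pos [ 0.5038 -0.0848  0.0539] rot [-1.571 -0.005 -2.772] q [ 0.11  0.48 -0.06  2.03  0.05  0.64 -1.19] F [-0.6  0.  -0.3] w 0.0089
```

Shut, the tips sit about 7 mm behind the reported TCP; open, about 21 mm behind. I'll plan with these measured tips. The jaw needs flipping (camera to the robot side) so that a mild tilt of about 25° clears the top bar.

drive_tool([
  {"tx": 0, "ty": -0.08, "tz": 0, "ax": 0, "ay": -0.1, "az": 0},
  {"tx": 0, "ty": -0.16, "tz": 0, "ax": 0, "ay": -0.25, "az": 0},
  {"tx": 0, "ty": -0.24, "tz": 0, "ax": 0, "ay": -0.5, "az": 0},
  {"tx": 0, "ty": -0.3, "tz": 0, "ax": 0, "ay": -0.75, "az": 0},
  {"tx": 0, "ty": -0.3, "tz": 0, "ax": 0, "ay": -1, "az": 0},
  {"tx": 0, "ty": -0.3, "tz": 0, "ax": 0, "ay": -1, "az": 0},
], jaw=1)

```text
time_s: 13.83
eef_pos: [0.5056, -0.0847, 0.2053]
tcp_rot: [-1.571, -0.002, -2.266]
ft_force: [0.6, 0.8, -0.9]
grip_width: 0.0798
```

drive_tool([
  {"tx": 0, "ty": 0, "tz": 0, "ax": 0, "ay": -0.25, "az": 0},
  {"tx": 0, "ty": 0, "tz": 0, "ax": 0, "ay": -0.5, "az": 0},
  {"tx": 0, "ty": 0, "tz": 0, "ax": 0, "ay": -0.75, "az": 0},
  {"tx": 0, "ty": 0, "tz": 0, "ax": 0, "ay": -1, "az": 0},
  {"tx": 0, "ty": 0, "tz": 0, "ax": 0, "ay": -1, "az": 0},
])

```text
time_s: 14.25
eef_pos: [0.5045, -0.0847, 0.2035]
tcp_rot: [-1.576, -0.002, -1.764]
ft_force: [-1.0, 0.2, -0.4]
grip_width: 0.0856
```

drive_tool([
  {"tx": 0, "ty": 0, "tz": 0, "ax": 0, "ay": -0.25, "az": 0},
  {"tx": 0, "ty": 0, "tz": 0, "ax": 0, "ay": -0.5, "az": 0},
  {"tx": 0, "ty": 0, "tz": 0, "ax": 0, "ay": -0.75, "az": 0},
  {"tx": 0, "ty": 0, "tz": 0, "ax": 0, "ay": -1, "az": 0},
  {"tx": 0, "ty": 0, "tz": 0, "ax": 0, "ay": -1, "az": 0},
])

```text
time_s: 14.67
eef_pos: [0.5038, -0.0847, 0.2022]
tcp_rot: [-1.578, 0.002, -1.265]
ft_force: [0.1, -0.1, -0.5]
grip_width: 0.0854
```

drive_tool([
  {"tx": 0, "ty": 0, "tz": 0, "ax": 0, "ay": -0.25, "az": 0},
  {"tx": 0, "ty": 0, "tz": 0, "ax": 0, "ay": -0.5, "az": 0},
  {"tx": 0, "ty": 0, "tz": 0, "ax": 0, "ay": -0.75, "az": 0},
  {"tx": 0, "ty": 0, "tz": 0, "ax": 0, "ay": -1, "az": 0},
  {"tx": 0, "ty": 0, "tz": 0, "ax": 0, "ay": -1, "az": 0},
])

```text
time_s: 15.08
eef_pos: [0.5033, -0.0847, 0.2013]
tcp_rot: [-1.577, 0.007, -0.768]
ft_force: [-0.2, 0.4, 0.4]
grip_width: 0.0853
```

drive_tool([
  {"tx": 0, "ty": 0, "tz": 0, "ax": 0, "ay": -0.25, "az": 0},
  {"tx": 0, "ty": 0, "tz": 0, "ax": 0, "ay": -0.5, "az": 0},
  {"tx": 0, "ty": 0, "tz": 0, "ax": 0, "ay": -0.75, "az": 0},
  {"tx": 0, "ty": 0, "tz": 0, "ax": 0, "ay": -1, "az": 0},
  {"tx": 0, "ty": 0, "tz": 0, "ax": 0, "ay": -1, "az": 0},
])

```text
time_s: 15.5
eef_pos: [0.5029, -0.0848, 0.2006]
tcp_rot: [-1.573, 0.01, -0.272]
ft_force: [-0.3, 0.1, -0.2]
grip_width: 0.0853
```

drive_tool([
  {"tx": 0, "ty": 0, "tz": 0, "ax": 0, "ay": -0.25, "az": 0},
  {"tx": 0, "ty": 0, "tz": 0, "ax": 0, "ay": -0.5, "az": 0},
  {"tx": 0, "ty": 0, "tz": 0, "ax": 0, "ay": -0.75, "az": 0},
  {"tx": 0, "ty": 0, "tz": 0, "ax": 0, "ay": -1, "az": 0},
  {"tx": 0, "ty": 0, "tz": 0, "ax": 0, "ay": -1, "az": 0},
])

```text
time_s: 15.92
eef_pos: [0.5027, -0.0848, 0.2001]
tcp_rot: [-1.567, 0.011, 0.223]
ft_force: [-0.7, -0.2, -0.7]
grip_width: 0.0853
```

```bash
cat > tt.py <<'E'
from kin import *
from rig import manip
YT=CY+.01
def tool(tipp,t,tipy=-.007,yt=None):
    "reported TCP for tips at tipp, jaw z=+v, tilt t toward cabinet"
    o=ori((YT if yt is None else yt)+np.pi/2,-t); return np.array(tipp)-o.apply([0,tipy,0]),o
E
python3 - <<'E'
from tt import *
z=np.load("kin.npz");m,sg=z["m"],tuple(z["sg"])
s=manip.observe();q=np.array(s["q"]);t=np.radians(25)
print(fk(q,m,sg)[0],s["eef_pos"])
T=[tool(cab(-.2,.05,.12),t),tool(cab(-.12,.05,.06),t),tool(cab(-.085,.05,.013),t),tool(cab(-.125,.05,.013),t),tool(cab(-.165,.05,.013),t)]
for p,o in T:
    q,e,f=ik(p,o,m,sg,q);print(q.round(2),round(e,4),round(f,3))
rel(T[:1],s)
E
```

```text
[ 0.50644161 -0.09462251  0.20187551] [ 0.50267335 -0.08482032  0.20014043]
[ 0.75  0.43 -0.81  2.09  0.31  0.36  1.73] 0.0 0.0
[ 0.47  0.56 -0.57  1.99  0.37  0.29  1.64] 0.0 0.0
[ 0.35  0.65 -0.47  1.94  0.39  0.22  1.61] 0.0 0.0
[ 0.4   0.62 -0.48  2.02  0.4   0.18  1.63] 0.0 0.0
[ 0.48  0.6  -0.63  2.19  1.29  0.16  0.7 ] 0.0012 0.008
t 15.92 pos [ 0.5027 -0.0848  0.2001] rot [-1.567  0.011  0.223] q [ 0.59  0.37 -0.68  1.84  0.26  1.04  1.6 ] F [-0.7 -0.2 -0.7] w 0.0853
[0.092, 0.172, 0.003] [0.056, -0.292, -0.892]
```

```bash
python3 - <<'E'
from tt import *
z=np.load("kin.npz");m,sg=z["m"],tuple(z["sg"])
s=manip.observe();q=np.array(s["q"]);t=.38
T=[tool(cab(x,.05,zz),t) for x,zz in((-.18,.11),(-.085,.013),(-.125,.013),(-.15,.013),(-.19,.013),(-.23,.013))]
for p,o in T: q,e,f=ik(p,o,m,sg,q);print(q.round(2),round(e,4),round(f,3))
rel(T[:1],s)
E
```

```text
[ 0.64  0.46 -0.73  2.03  0.34  0.42  1.68] 0.0 0.0
[ 0.34  0.66 -0.47  1.9   0.41  0.3   1.58] 0.0 0.0
[ 0.38  0.62 -0.48  1.99  0.41  0.25  1.59] 0.0 0.0
[ 0.41  0.6  -0.48  2.04  0.42  0.23  1.6 ] 0.0 0.0
[ 0.47  0.57 -0.5   2.12  0.43  0.18  1.62] 0.0 0.0
[ 0.56  0.55 -0.63  2.26  1.05  0.16  0.98] 0.001 0.006
t 15.92 pos [ 0.5027 -0.0848  0.2001] rot [-1.567  0.011  0.223] q [ 0.59  0.37 -0.68  1.84  0.26  1.04  1.6 ] F [-0.7 -0.2 -0.7] w 0.0853
[0.131, 0.192, 0.008] [0.048, -0.293, -0.779]
```

drive_tool([
  {"tx": 0.03, "ty": 0.05, "tz": 0, "ax": 0.01, "ay": -0.1, "az": -0.2},
  {"tx": 0.06, "ty": 0.1, "tz": 0, "ax": 0.03, "ay": -0.2, "az": -0.4},
  {"tx": 0.1, "ty": 0.15, "tz": 0.005, "ax": 0.04, "ay": -0.29, "az": -0.6},
  {"tx": 0.13, "ty": 0.19, "tz": 0.008, "ax": 0.05, "ay": -0.29, "az": -0.78},
  {"tx": 0.13, "ty": 0.19, "tz": 0.008, "ax": 0.05, "ay": -0.29, "az": -0.78},
  {"tx": 0.13, "ty": 0.19, "tz": 0.008, "ax": 0.05, "ay": -0.29, "az": -0.78},
  {"tx": 0.13, "ty": 0.19, "tz": 0.008, "ax": 0.05, "ay": -0.29, "az": -0.78},
])

```text
time_s: 16.5
eef_pos: [0.5642, -0.0665, 0.1053]
tcp_rot: [-1.568, -0.377, 0.363]
ft_force: [0.2, 0.0, 0.1]
grip_width: 0.0852
```

```bash
python3 - <<'E'
from tt import *
rel([tool(cab(-.13,.05,.045),.38),tool(cab(-.085,.05,.014),.38)])
E
```

```text
t 16.5 pos [ 0.5642 -0.0665  0.1053] rot [-1.568 -0.377  0.363] q [ 0.68  0.46 -0.69  2.11  0.36  0.35  1.71] F [0.2 0.  0.1] w 0.0852
[0.045, 0.162, -0.001] [-0.001, -0.013, -0.006]
[0.106, 0.252, -0.001] [-0.001, -0.013, -0.006]
```

drive_tool([
  {"tx": 0.022, "ty": 0.08, "tz": 0, "ax": 0, "ay": -0.013, "az": 0},
  {"tx": 0.045, "ty": 0.16, "tz": -0.001, "ax": 0, "ay": -0.013, "az": 0},
  {"tx": 0.06, "ty": 0.19, "tz": -0.001, "ax": 0, "ay": -0.013, "az": 0},
  {"tx": 0.08, "ty": 0.22, "tz": -0.001, "ax": 0, "ay": -0.013, "az": 0},
  {"tx": 0.106, "ty": 0.25, "tz": -0.001, "ax": 0, "ay": -0.013, "az": 0},
  {"tx": 0.106, "ty": 0.25, "tz": -0.001, "ax": 0, "ay": -0.013, "az": 0},
  {"tx": 0.106, "ty": 0.25, "tz": -0.001, "ax": 0, "ay": -0.013, "az": 0},
], jaw=0)

```text
time_s: 17.08
eef_pos: [0.6551, -0.0317, 0.0099]
tcp_rot: [-1.571, -0.377, 0.369]
ft_force: [1.0, -0.5, -0.8]
grip_width: 0.0427
```

```bash
python3 - <<'E'
from tt import *
rel([tool(cab(-.085,.05,.014),.38)])
c=manip.get_calibration("wrist");p,d=manip.camera("wrist");np.savez("pics/wrist7.npz",p=p,d=d,**{k:np.array(v) for k,v in c.items()})
cv2.imwrite("pics/wrist7.png",cv2.convertScaleAbs(p[:,:,::-1],alpha=1.6))
E
```

```text
t 17.08 pos [ 0.6551 -0.0317  0.0099] rot [-1.571 -0.377  0.369] q [ 0.35  0.66 -0.42  1.99  0.48  0.21  1.54] F [ 1.  -0.5 -0.8] w 0.0427
[-0.005, 0.003, -0.001] [0.0, -0.002, -0.005]
```

View pics/wrist7.png

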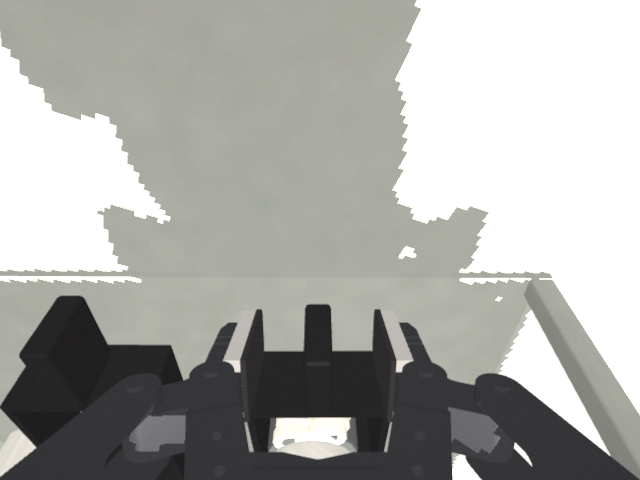

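The tab at (318,305–390) is centred between the pads (columns 250 and 385), so I'll close and pull.

drive_tool([
  {"tx": 0, "ty": 0, "tz": 0, "ax": 0, "ay": 0, "az": 0},
  {"tx": 0, "ty": 0, "tz": 0, "ax": 0, "ay": 0, "az": 0},
  {"tx": 0, "ty": 0, "tz": 0, "ax": 0, "ay": 0, "az": 0},
  {"tx": 0, "ty": 0, "tz": 0, "ax": 0, "ay": 0, "az": 0},
  {"tx": 0, "ty": 0, "tz": 0, "ax": 0, "ay": 0, "az": 0},
  {"tx": 0, "ty": 0, "tz": 0, "ax": 0, "ay": 0, "az": 0},
], jaw=-1)

```text
time_s: 17.63
eef_pos: [0.6544, -0.033, 0.0111]
tcp_rot: [-1.572, -0.378, 0.369]
ft_force: [-3.9, -1.8, 8.6]
grip_width: 0.0089
```

```bash
python3 - <<'E'
from tt import *
s=manip.observe();r0=R.from_euler("xyz",s["tcp_rot"]);p=np.array(s["eef_pos"])
rel([(p-U*d,r0) for d in(.02,.06,.1,.15)],s)
E
```

```text
t 17.63 pos [ 0.6544 -0.033   0.0111] rot [-1.572 -0.378  0.369] q [ 0.35  0.66 -0.42  1.99  0.48  0.21  1.54] F [-3.9 -1.8  8.6] w 0.0089
[-0.037, -0.015, 0.0] [0.0, 0.0, 0.0]
[-0.112, -0.044, 0.001] [0.0, 0.0, 0.0]
[-0.186, -0.074, 0.002] [0.0, 0.0, 0.0]
[-0.279, -0.111, 0.002] [0.0, 0.0, 0.0]
```

drive_tool([
  {"tx": -0.018, "ty": -0.008, "tz": 0, "ax": 0, "ay": 0, "az": 0},
  {"tx": -0.037, "ty": -0.015, "tz": 0, "ax": 0, "ay": 0, "az": 0},
  {"tx": -0.056, "ty": -0.022, "tz": 0, "ax": 0, "ay": 0, "az": 0},
  {"tx": -0.074, "ty": -0.03, "tz": 0, "ax": 0, "ay": 0, "az": 0},
  {"tx": -0.093, "ty": -0.037, "tz": 0, "ax": 0, "ay": 0, "az": 0},
  {"tx": -0.112, "ty": -0.044, "tz": 0.001, "ax": 0, "ay": 0, "az": 0},
  {"tx": -0.13, "ty": -0.052, "tz": 0.001, "ax": 0, "ay": 0, "az": 0},
  {"tx": -0.13, "ty": -0.052, "tz": 0.001, "ax": 0, "ay": 0, "az": 0},
])

```text
time_s: 18.3
eef_pos: [0.5861, -0.0591, 0.0108]
tcp_rot: [-1.572, -0.375, 0.368]
ft_force: [-7.1, -2.0, 7.5]
grip_width: 0.0086
```

```bash
python3 - <<'E'
from tt import *
s=manip.observe();r0=R.from_euler("xyz",[-1.572,-.378,.369]);p=np.array(s["eef_pos"]);d=p-C0;print("cab",d@U,d@V)
p=cab(0,d@V,.0111)+(d@U)*U
rel([(p-U*d,r0) for d in(.0,.02,.04,.06,.08)],s)
E
```

```text
cab -0.154909108692374 0.04922709867332295
t 18.3 pos [ 0.5861 -0.0591  0.0108] rot [-1.572 -0.375  0.368] q [ 0.44  0.6  -0.43  2.14  0.56  0.13  1.52] F [-7.1 -2.   7.5] w 0.0086
[0.0, -0.001, -0.0] [0.0, -0.003, -0.005]
[-0.037, -0.015, 0.0] [0.0, -0.003, -0.005]
[-0.074, -0.03, 0.001] [0.0, -0.003, -0.005]
[-0.111, -0.045, 0.001] [0.0, -0.003, -0.005]
[-0.149, -0.059, 0.001] [0.0, -0.003, -0.005]
```

drive_tool([
  {"tx": 0, "ty": 0, "tz": 0, "ax": 0, "ay": 0, "az": 0},
  {"tx": 0, "ty": 0, "tz": 0, "ax": 0, "ay": 0, "az": 0},
  {"tx": 0, "ty": 0, "tz": 0, "ax": 0, "ay": 0, "az": 0},
  {"tx": 0, "ty": 0, "tz": 0, "ax": 0, "ay": 0, "az": 0},
  {"tx": 0, "ty": -0.05, "tz": 0, "ax": 0, "ay": 0, "az": 0},
  {"tx": 0, "ty": -0.1, "tz": 0, "ax": 0, "ay": 0, "az": 0},
  {"tx": 0, "ty": -0.16, "tz": 0, "ax": 0, "ay": 0, "az": 0.2},
  {"tx": 0, "ty": -0.16, "tz": 0, "ax": 0, "ay": 0, "az": 0.45},
  {"tx": 0, "ty": -0.16, "tz": 0, "ax": 0, "ay": 0, "az": 0.45},
  {"tx": 0, "ty": -0.16, "tz": 0, "ax": 0, "ay": 0, "az": 0.45},
], jaw=0)

```text
time_s: 19.13
eef_pos: [0.5615, -0.0683, 0.0868]
tcp_rot: [-1.572, -0.153, 0.369]
ft_force: [0.5, 0.2, 0.0]
grip_width: 0.0425
```

```bash
python3 - <<'E'
from tt import *
c=manip.get_calibration("wrist");p,d=manip.camera("wrist");np.savez("pics/wrist8.npz",p=p,d=d,**{k:np.array(v) for k,v in c.items()})
c=load("wrist8");P=cloud(c)-C0;Q=np.stack([P@U,P@V,P[...,2]],-1)
m=(p.max(2)<40)&(Q[...,2]>.025)&(Q[...,2]<.042)&(Q[...,1]>0)&(Q[...,1]<.1)&(Q[...,0]<-.1)&(Q[...,0]>-.22)
A=Q[m];print(m.sum(),A.min(0),A.max(0),np.percentile(A,[2,50,98],axis=0).round(4).tolist())
n=A[A[:,0]<np.percentile(A[:,0],1)+.034];print("fin",n.min(0),n.max(0),n.mean(0))
rel([tool(cab(-.16,.05,.014),.15)])
E
```

```text
2618 [-0.16561327  0.02057892  0.02500057] [-0.10011318  0.07817243  0.03673402] [[-0.165, 0.0215, 0.0253], [-0.1292, 0.049, 0.0332], [-0.1031, 0.0774, 0.0359]]
fin [-0.16561327  0.0439266   0.02503549] [-0.13147876  0.053728    0.03673402] [-0.1511032   0.04877624  0.03423425]
t 19.18 pos [ 0.56   -0.0687  0.0856] rot [-1.572 -0.153  0.368] q [ 0.55  0.53 -0.66  1.96  0.44  0.64  1.58] F [-0.6  0.8 -0.1] w 0.0426
[0.023, 0.162, 0.001] [0.002, -0.004, 0.005]
```

drive_tool([
  {"tx": 0.029, "ty": 0.06, "tz": 0.001, "ax": 0, "ay": -0.004, "az": 0},
  {"tx": 0.029, "ty": 0.12, "tz": 0.001, "ax": 0, "ay": -0.004, "az": 0},
  {"tx": 0.029, "ty": 0.162, "tz": 0.001, "ax": 0, "ay": -0.004, "az": 0},
  {"tx": 0.029, "ty": 0.162, "tz": 0.001, "ax": 0, "ay": -0.004, "az": 0},
  {"tx": 0.029, "ty": 0.162, "tz": 0.001, "ax": 0, "ay": -0.004, "az": 0},
])

```text
time_s: 19.6
eef_pos: [0.5829, -0.0585, 0.0064]
tcp_rot: [-1.57, -0.15, 0.371]
ft_force: [0.7, 0.6, 0.8]
grip_width: 0.0426
```

drive_tool([
  {"tx": 0, "ty": 0, "tz": 0, "ax": 0, "ay": 0, "az": 0},
  {"tx": 0, "ty": 0, "tz": 0, "ax": 0, "ay": 0, "az": 0},
  {"tx": 0, "ty": 0, "tz": 0, "ax": 0, "ay": 0, "az": 0},
  {"tx": 0, "ty": 0, "tz": 0, "ax": 0, "ay": 0, "az": 0},
  {"tx": 0, "ty": 0, "tz": 0, "ax": 0, "ay": 0, "az": 0},
  {"tx": 0, "ty": 0, "tz": 0, "ax": 0, "ay": 0, "az": 0},
], jaw=-1)

```text
time_s: 20.1
eef_pos: [0.5832, -0.0589, 0.0073]
tcp_rot: [-1.571, -0.151, 0.371]
ft_force: [-3.7, -2.4, 7.8]
grip_width: 0.009
```

```bash
python3 - <<'E'
from tt import *
z=np.load("kin.npz");m,sg=z["m"],tuple(z["sg"])
s=manip.observe();r0=R.from_euler("xyz",s["tcp_rot"]);p=np.array(s["eef_pos"]);q=np.array(s["q"])
T=[(p-U*d-[0,0,h],r0) for d,h in((.06,0),(.1,0),(.135,.0),(.135,.003))]
for a,o in T: q,e,f=ik(a,o,m,sg,q);print(q.round(2),round(e,4),round(f,3))
rel(T,s)
E
```

```text
[ 0.46  0.6  -0.56  2.07  0.55  0.47  1.47] 0.0 0.0
[ 0.5   0.56 -0.56  2.15  0.55  0.42  1.49] 0.0 0.0
[ 0.55  0.53 -0.56  2.21  0.56  0.38  1.5 ] 0.0 0.0
[ 0.54  0.54 -0.55  2.22  0.57  0.37  1.5 ] 0.0 0.0
t 20.1 pos [ 0.5832 -0.0589  0.0073] rot [-1.571 -0.151  0.371] q [ 0.44  0.66 -0.54  1.97  0.56  0.51  1.47] F [-3.7 -2.4  7.8] w 0.009
[-0.119, -0.018, 0.001] [0.0, 0.0, 0.0]
[-0.198, -0.03, 0.002] [0.0, 0.0, 0.0]
[-0.267, -0.041, 0.003] [0.0, 0.0, 0.0]
[-0.268, -0.035, 0.003] [0.0, 0.0, 0.0]
```

drive_tool([
  {"tx": -0.015, "ty": -0.002, "tz": 0, "ax": 0, "ay": 0, "az": 0},
  {"tx": -0.03, "ty": -0.005, "tz": 0, "ax": 0, "ay": 0, "az": 0},
  {"tx": -0.05, "ty": -0.008, "tz": 0, "ax": 0, "ay": 0, "az": 0},
  {"tx": -0.07, "ty": -0.011, "tz": 0.001, "ax": 0, "ay": 0, "az": 0},
  {"tx": -0.09, "ty": -0.014, "tz": 0.001, "ax": 0, "ay": 0, "az": 0},
  {"tx": -0.11, "ty": -0.017, "tz": 0.001, "ax": 0, "ay": 0, "az": 0},
  {"tx": -0.13, "ty": -0.02, "tz": 0.001, "ax": 0, "ay": 0, "az": 0},
  {"tx": -0.15, "ty": -0.023, "tz": 0.001, "ax": 0, "ay": 0, "az": 0},
  {"tx": -0.17, "ty": -0.026, "tz": 0.002, "ax": 0, "ay": 0, "az": 0},
  {"tx": -0.19, "ty": -0.029, "tz": 0.002, "ax": 0, "ay": 0, "az": 0},
  {"tx": -0.21, "ty": -0.032, "tz": 0.002, "ax": 0, "ay": 0, "az": 0},
  {"tx": -0.23, "ty": -0.035, "tz": 0.002, "ax": 0, "ay": 0, "az": 0},
  {"tx": -0.25, "ty": -0.038, "tz": 0.003, "ax": 0, "ay": 0, "az": 0},
  {"tx": -0.265, "ty": -0.041, "tz": 0.003, "ax": 0, "ay": 0, "az": 0},
  {"tx": -0.265, "ty": -0.041, "tz": 0.003, "ax": 0, "ay": 0, "az": 0},
  {"tx": -0.266, "ty": -0.036, "tz": 0.003, "ax": 0, "ay": 0, "az": 0},
  {"tx": -0.266, "ty": -0.036, "tz": 0.003, "ax": 0, "ay": 0, "az": 0},
])

```text
time_s: 21.52
eef_pos: [0.4582, -0.106, 0.005]
tcp_rot: [-1.571, -0.152, 0.371]
ft_force: [-0.1, -0.5, -1.9]
grip_width: 0.0089
```

drive_tool([
  {"tx": 0, "ty": 0, "tz": 0, "ax": 0, "ay": 0, "az": 0},
  {"tx": 0, "ty": 0, "tz": 0, "ax": 0, "ay": 0, "az": 0},
  {"tx": 0, "ty": 0, "tz": 0, "ax": 0, "ay": 0, "az": 0},
  {"tx": 0, "ty": 0, "tz": 0, "ax": 0, "ay": 0, "az": 0},
  {"tx": 0, "ty": 0, "tz": 0, "ax": 0, "ay": 0, "az": 0},
  {"tx": 0, "ty": -0.08, "tz": 0, "ax": 0, "ay": 0, "az": 0},
  {"tx": 0, "ty": -0.16, "tz": 0, "ax": 0, "ay": 0, "az": 0.1},
  {"tx": 0, "ty": -0.24, "tz": 0, "ax": 0, "ay": 0, "az": 0.3},
  {"tx": 0, "ty": -0.3, "tz": 0, "ax": 0, "ay": 0, "az": 0.3},
  {"tx": 0, "ty": -0.3, "tz": 0, "ax": 0, "ay": 0, "az": 0.3},
  {"tx": 0, "ty": -0.3, "tz": 0, "ax": 0, "ay": 0, "az": 0.3},
], jaw=0)

```text
time_s: 22.43
eef_pos: [0.4386, -0.1144, 0.1551]
tcp_rot: [-1.574, -0.005, 0.37]
ft_force: [-1.4, -0.7, -0.6]
grip_width: 0.0427
```

```bash
cat > look.py <<'E'
from tt import *
import sys
def shot(n,cam):
    c=manip.get_calibration(cam);p,d=manip.camera(cam);np.savez(f"pics/{n}.npz",p=p,d=d,**{k:np.array(v) for k,v in c.items()});return load(n)
if __name__=="__main__":
    for cam in("scene","side","wrist"):
        c=shot(f"{cam}9",cam);P=cloud(c);D=P-C0;X,Y,Z=D@U,D@V,P[...,2]
        m=((c["p"].max(2)<40)&(Z>.018)&(Z<.04)&(X<-.11)&(X>-.33)&(abs(Y-.05)<.06))
        print(cam,m.sum())
        if m.sum()<50: continue
        r=cv2.minAreaRect(np.c_[P[m][:,:2]].astype(np.float32));print("  rect world",r,"cab x",np.percentile(X[m],[1,99]).round(4),"y",np.percentile(Y[m],[1,99]).round(4),"ztop",np.percentile(Z[m],[50,90]).round(4))
        b=m&(X>np.percentile(X[m],99)-.115);r=cv2.minAreaRect(P[b][:,:2].astype(np.float32));print("  body",r)
        k=(c["p"].min(2)>70)&(Z>.038)&(Z<.056)&(X<-.13)&(X>-.27)&(abs(Y-.05)<.03);print("  caps",k.sum(),[np.percentile(a[k],[2,50,98]).round(4).tolist() for a in(X,Y,Z)] if k.sum() else 0)
    rel([])
E
python3 look.py
```

```text
scene 230
  rect world ((0.5309087038040161, -0.07728444784879684), (0.139474555850029, 0.05667325481772423), 21.102313995361328) cab x [-0.2802 -0.1437] y [0.0237 0.08  ] ztop [0.0292 0.0333]
  body ((0.5420244932174683, -0.07273267954587936), (0.11521511524915695, 0.05675225332379341), 20.706056594848633)
  caps 407 [[-0.2465, -0.2147, -0.1563], [0.0325, 0.0511, 0.0692], [0.0401, 0.0454, 0.0496]]
side 232
  rect world ((0.5291875004768372, -0.08060255646705627), (0.15317131578922272, 0.05554172024130821), 20.944612503051758) cab x [-0.2911 -0.1392] y [0.0214 0.0768] ztop [0.0295 0.033 ]
  body ((0.5472395420074463, -0.07369305193424225), (0.11451303213834763, 0.05554172024130821), 20.944612503051758)
  caps 354 [[-0.2432, -0.2106, -0.1536], [0.0317, 0.0496, 0.0676], [0.0406, 0.0461, 0.0506]]
wrist 3396
  rect world ((0.5238940715789795, -0.0811459869146347), (0.15653708577156067, 0.05696704238653183), 21.063993453979492) cab x [-0.2987 -0.1442] y [0.0223 0.0788] ztop [0.0298 0.032 ]
  body ((0.542484700679779, -0.07398588955402374), (0.11669343709945679, 0.05696704238653183), 21.063993453979492)
  caps 3674 [[-0.2492, -0.219, -0.1589], [0.0321, 0.0498, 0.0678], [0.0391, 0.045, 0.0463]]
t 22.58 pos [ 0.4361 -0.1144  0.1523] rot [-1.571 -0.     0.37 ] q [ 0.78  0.35 -0.79  2.03  0.32  0.88  1.75] F [-0.5 -0.2 -1.4] w 0.0432
```

The tray stands flat on the bench at (0.5405, −0.0748), yaw 21.06°, with its top at 30 mm. Both cap tops are at about 45 mm, so the jars are standing.

```bash
python3 - <<'E'
from tt import *
z=np.load("kin.npz");m,sg=z["m"],tuple(z["sg"])
s=manip.observe();q=np.array(s["q"]);o=ori(.3676+np.pi/2)
my=np.radians(-13);mx=np.array([np.cos(my),np.sin(my),0]);G=np.array([.468,.3205,0])+.012*mx
mo=ori(my+np.pi/2)
T=[((.5405,-.0748,.11),o),((.5405,-.0748,-.004),o),((.5405,-.0748,.12),o),(G+[0,0,.12],mo),(G+[0,0,.003],mo)]
for a,b in T: q,e,f=ik(np.array(a),b,m,sg,q);print(q.round(2),round(e,4),round(f,3))
print(G);rel(T[:2],s)
E
```

```text
[ 0.51  0.53 -0.69  1.88  0.43  0.89  1.55] 0.0 0.0
[ 0.39  0.67 -0.55  1.96  0.56  0.67  1.43] 0.0 0.0
[ 0.5   0.51 -0.68  1.87  0.41  0.9   1.57] 0.0 0.0
[-0.35  0.52 -0.48  1.79  0.3   0.91  0.39] 0.0 0.0
[-0.42  0.66 -0.39  1.87  0.38  0.68  0.31] 0.0 0.0
[0.47969244 0.31780059 0.        ]
t 22.58 pos [ 0.4361 -0.1144  0.1523] rot [-1.571 -0.     0.37 ] q [ 0.78  0.35 -0.79  2.03  0.32  0.88  1.75] F [-0.5 -0.2 -1.4] w 0.0432
[0.223, 0.085, -0.002] [-0.0, 0.005, 0.001]
[0.223, 0.313, -0.002] [-0.0, 0.005, 0.001]
```

drive_tool([
  {"tx": 0.07, "ty": 0.02, "tz": -0.001, "ax": 0, "ay": 0.005, "az": 0},
  {"tx": 0.14, "ty": 0.05, "tz": -0.002, "ax": 0, "ay": 0.005, "az": 0},
  {"tx": 0.223, "ty": 0.085, "tz": -0.002, "ax": 0, "ay": 0.005, "az": 0},
  {"tx": 0.223, "ty": 0.085, "tz": -0.002, "ax": 0, "ay": 0.005, "az": 0},
  {"tx": 0.223, "ty": 0.085, "tz": -0.002, "ax": 0, "ay": 0.005, "az": 0},
  {"tx": 0.223, "ty": 0.085, "tz": -0.002, "ax": 0, "ay": 0.005, "az": 0},
], jaw=1)

```text
time_s: 23.08
eef_pos: [0.539, -0.0746, 0.1083]
tcp_rot: [-1.569, 0.003, 0.369]
ft_force: [-1.0, 1.0, 0.4]
grip_width: 0.0858
```

```bash
python3 - <<'E'
from tt import *
o=ori(.3676+np.pi/2)
rel([((.5405,-.0748,.04),o),((.5405,-.0748,-.004),o)])
E
```

```text
t 23.08 pos [ 0.539  -0.0746  0.1083] rot [-1.569  0.003  0.369] q [ 0.55  0.55 -0.71  1.86  0.45  0.9   1.56] F [-1.   1.   0.4] w 0.0858
[0.003, 0.137, -0.002] [-0.004, 0.002, -0.005]
[0.003, 0.225, -0.002] [-0.004, 0.002, -0.005]
```

drive_tool([
  {"tx": 0.003, "ty": 0.05, "tz": -0.002, "ax": -0.004, "ay": 0.002, "az": -0.005},
  {"tx": 0.003, "ty": 0.1, "tz": -0.002, "ax": -0.004, "ay": 0.002, "az": -0.005},
  {"tx": 0.003, "ty": 0.137, "tz": -0.002, "ax": -0.004, "ay": 0.002, "az": -0.005},
  {"tx": 0.003, "ty": 0.18, "tz": -0.002, "ax": -0.004, "ay": 0.002, "az": -0.005},
  {"tx": 0.003, "ty": 0.21, "tz": -0.002, "ax": -0.004, "ay": 0.002, "az": -0.005},
  {"tx": 0.003, "ty": 0.225, "tz": -0.002, "ax": -0.004, "ay": 0.002, "az": -0.005},
  {"tx": 0.003, "ty": 0.225, "tz": -0.002, "ax": -0.004, "ay": 0.002, "az": -0.005},
  {"tx": 0.003, "ty": 0.225, "tz": -0.002, "ax": -0.004, "ay": 0.002, "az": -0.005},
])

```text
time_s: 23.75
eef_pos: [0.5399, -0.0754, -0.0037]
tcp_rot: [-1.571, 0.0, 0.367]
ft_force: [0.6, 0.7, 0.1]
grip_width: 0.0853
```

```bash
python3 - <<'E'
from look import *
rel([]);c=shot("wrist10","wrist");cv2.imwrite("pics/wrist10.png",cv2.convertScaleAbs(c["p"][:,:,::-1],alpha=1.6))
E
```

```text
t 23.75 pos [ 0.5399 -0.0754 -0.0037] rot [-1.571  0.     0.367] q [ 0.46  0.69 -0.6   1.95  0.6   0.69  1.43] F [0.6 0.7 0.1] w 0.0853
```

View pics/wrist10.png

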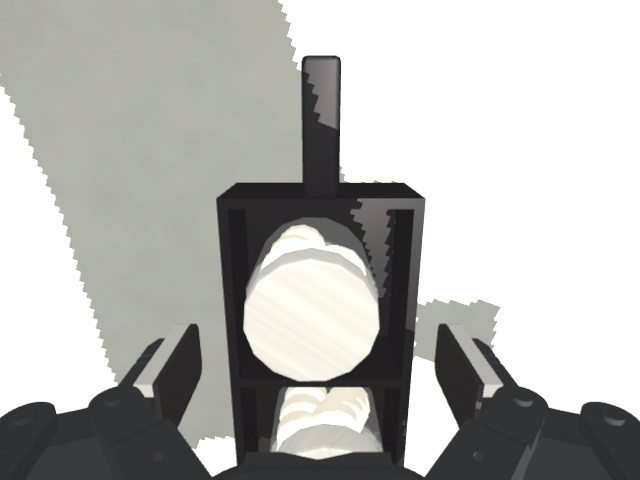

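The tray is centred between the pads (walls at columns 222 and 420, pads at 200 and 437), with the cross wall level with the pads. Closing now.

drive_tool([
  {"tx": 0, "ty": 0, "tz": 0, "ax": 0, "ay": 0, "az": 0},
  {"tx": 0, "ty": 0, "tz": 0, "ax": 0, "ay": 0, "az": 0},
  {"tx": 0, "ty": 0, "tz": 0, "ax": 0, "ay": 0, "az": 0},
  {"tx": 0, "ty": 0, "tz": 0, "ax": 0, "ay": 0, "az": 0},
  {"tx": 0, "ty": 0, "tz": 0, "ax": 0, "ay": 0, "az": 0},
  {"tx": 0, "ty": 0, "tz": 0, "ax": 0, "ay": 0, "az": 0},
], jaw=-1)

```text
time_s: 24.3
eef_pos: [0.5412, -0.0753, -0.002]
tcp_rot: [-1.572, -0.002, 0.367]
ft_force: [-2.6, -0.1, 10.0]
grip_width: 0.0563
```

drive_tool([
  {"tx": 0, "ty": -0.01, "tz": 0, "ax": 0, "ay": 0, "az": 0},
  {"tx": 0, "ty": -0.02, "tz": 0, "ax": 0, "ay": 0, "az": 0},
  {"tx": 0, "ty": -0.04, "tz": 0, "ax": 0, "ay": 0, "az": 0},
  {"tx": 0, "ty": -0.06, "tz": 0, "ax": 0, "ay": 0, "az": 0},
  {"tx": 0, "ty": -0.08, "tz": 0, "ax": 0, "ay": 0, "az": 0},
  {"tx": 0, "ty": -0.1, "tz": 0, "ax": 0, "ay": 0, "az": 0},
  {"tx": 0, "ty": -0.12, "tz": 0, "ax": 0, "ay": 0, "az": 0},
  {"tx": 0, "ty": -0.12, "tz": 0, "ax": 0, "ay": 0, "az": 0},
])

```text
time_s: 24.97
eef_pos: [0.5424, -0.0751, 0.0605]
tcp_rot: [-1.574, -0.005, 0.367]
ft_force: [0.9, 0.6, -3.2]
grip_width: 0.0571
```

```bash
python3 - <<'E'
from look import *
my=np.radians(-13);mx=np.array([np.cos(my),np.sin(my),0]);G=np.array([.468,.3205,0])+.012*mx
# tray seen held
c=shot("wrist11","wrist");s=manip.observe();r0=R.from_euler("xyz",s["tcp_rot"]);P=cloud(c);Q=r0.inv().apply((P-s["eef_pos"]).reshape(-1,3)).reshape(P.shape)
for uv in((225,250),(235,197),(400,197),(415,250),(320,90),(312,310)): print(uv,P[uv[1],uv[0]].round(4),Q[uv[1],uv[0]].round(4))
k=[]
for i in(1,2,3,4):
    a=i/4;p=np.array([.5399,-.0754,.056])*(1-a)+(G+[0,0,.07])*a;y=.367*(1-a)+my*a;k.append((p,ori(y+np.pi/2)))
rel(k,s)
E
```

```text
(225, 250) [ 0.5119 -0.1162  0.0932] [-0.0426 -0.0339 -0.0276]
(235, 197) [ 0.496  -0.1182  0.0931] [-0.0581 -0.0338 -0.0237]
(400, 197) [ 0.4795 -0.0751  0.0926] [-0.058  -0.0335  0.0224]
(415, 250) [ 0.4922 -0.0645  0.0927] [-0.0424 -0.0336  0.0278]
(320, 90) [ 0.4616 -0.106   0.0947] [-0.0858 -0.0357 -0.    ]
(312, 310) [ 0.5147 -0.0879  0.1061] [-0.0297 -0.0469 -0.0022]
t 25.02 pos [ 0.5419 -0.0753  0.0594] rot [-1.574 -0.004  0.367] q [ 0.51  0.61 -0.67  1.91  0.52  0.8   1.5 ] F [-1.   0.5 -3.5] w 0.0569
[0.039, -0.001, 0.195] [0.005, 0.297, 0.008]
[0.081, -0.008, 0.39] [0.004, 0.594, 0.009]
[0.124, -0.015, 0.584] [0.004, 0.891, 0.009]
[0.166, -0.023, 0.778] [0.003, 1.188, 0.009]
```

Held level: the tray top is 33.6 mm above the reported TCP across all corners, and the jars are standing. I'll carry it gently.

drive_tool([
  {"tx": 0.002, "ty": 0, "tz": 0.01, "ax": 0.003, "ay": 0.015, "az": 0.006},
  {"tx": 0.006, "ty": 0, "tz": 0.03, "ax": 0.004, "ay": 0.045, "az": 0.008},
  {"tx": 0.012, "ty": 0, "tz": 0.06, "ax": 0.004, "ay": 0.09, "az": 0.008},
  {"tx": 0.02, "ty": -0.001, "tz": 0.1, "ax": 0.004, "ay": 0.15, "az": 0.008},
  {"tx": 0.029, "ty": -0.001, "tz": 0.145, "ax": 0.004, "ay": 0.22, "az": 0.008},
  {"tx": 0.039, "ty": -0.001, "tz": 0.19, "ax": 0.004, "ay": 0.29, "az": 0.008},
  {"tx": 0.049, "ty": -0.003, "tz": 0.235, "ax": 0.004, "ay": 0.36, "az": 0.009},
  {"tx": 0.059, "ty": -0.005, "tz": 0.28, "ax": 0.004, "ay": 0.43, "az": 0.009},
  {"tx": 0.068, "ty": -0.006, "tz": 0.325, "ax": 0.004, "ay": 0.495, "az": 0.009},
  {"tx": 0.075, "ty": -0.007, "tz": 0.36, "ax": 0.004, "ay": 0.55, "az": 0.009},
  {"tx": 0.079, "ty": -0.008, "tz": 0.38, "ax": 0.004, "ay": 0.58, "az": 0.009},
  {"tx": 0.081, "ty": -0.008, "tz": 0.39, "ax": 0.004, "ay": 0.594, "az": 0.009},
  {"tx": 0.081, "ty": -0.008, "tz": 0.39, "ax": 0.004, "ay": 0.594, "az": 0.009},
])

```text
time_s: 26.1
eef_pos: [0.5091, 0.1229, 0.0627]
tcp_rot: [-1.571, 0.001, 0.072]
ft_force: [0.4, 0.7, -3.4]
grip_width: 0.0569
```

```bash
python3 - <<'E'
from look import *
my=np.radians(-13);mx=np.array([np.cos(my),np.sin(my),0]);G=np.array([.468,.3205,0])+.012*mx
rel([(G+[0,0,.07],ori(my+np.pi/2))])
# check the mat from where the arm no longer hides it
for cam in("scene","side"):
    c=shot(cam+"12",cam);P=cloud(c);m=(c["p"].max(2)<38)&(P[...,2]<.03)&(abs(P[...,0]-.468)<.17)&(abs(P[...,1]-.32)<.17)
    m=cv2.morphologyEx(m.astype(np.uint8),cv2.MORPH_OPEN,np.ones((7,7)))>0
    print(cam,m.sum(),cv2.minAreaRect(P[m][:,:2].astype(np.float32)),np.median(P[m][:,2]))
E
```

```text
t 26.1 pos [0.5091 0.1229 0.0627] rot [-1.571e+00  1.000e-03  7.200e-02] q [ 0.1   0.56 -0.6   1.96  0.45  0.76  0.88] F [ 0.4  0.7 -3.4] w 0.0569
[-0.031, -0.014, 0.393] [-0.0, 0.598, -0.002]
scene 0 ((0.0, 0.0), (0.0, 0.0), 0.0) nan
side 3577 ((0.46973952651023865, 0.3217698931694031), (0.17328216135501862, 0.24603381752967834), 77.51750946044922) 0.00538358836198527
  return _methods._mean(a, axis=axis, dtype=dtype,
  ret = ret.dtype.type(ret / rcount)
```

Mat confirmed at about (0.469, 0.321), −12.7°.

drive_tool([
  {"tx": -0.001, "ty": 0, "tz": 0.01, "ax": 0, "ay": 0.015, "az": 0},
  {"tx": -0.002, "ty": 0, "tz": 0.03, "ax": 0, "ay": 0.045, "az": 0},
  {"tx": -0.005, "ty": -0.001, "tz": 0.06, "ax": 0, "ay": 0.09, "az": 0},
  {"tx": -0.008, "ty": -0.003, "tz": 0.1, "ax": 0, "ay": 0.15, "az": 0},
  {"tx": -0.011, "ty": -0.005, "tz": 0.145, "ax": 0, "ay": 0.22, "az": 0},
  {"tx": -0.015, "ty": -0.007, "tz": 0.19, "ax": 0, "ay": 0.29, "az": 0},
  {"tx": -0.019, "ty": -0.009, "tz": 0.235, "ax": 0, "ay": 0.36, "az": 0},
  {"tx": -0.022, "ty": -0.011, "tz": 0.28, "ax": 0, "ay": 0.43, "az": 0},
  {"tx": -0.026, "ty": -0.012, "tz": 0.325, "ax": 0, "ay": 0.5, "az": 0},
  {"tx": -0.029, "ty": -0.013, "tz": 0.36, "ax": 0, "ay": 0.55, "az": 0},
  {"tx": -0.03, "ty": -0.014, "tz": 0.38, "ax": 0, "ay": 0.585, "az": 0},
  {"tx": -0.031, "ty": -0.014, "tz": 0.393, "ax": 0, "ay": 0.598, "az": 0},
  {"tx": -0.031, "ty": -0.014, "tz": 0.393, "ax": 0, "ay": 0.598, "az": 0},
  {"tx": -0.031, "ty": -0.014, "tz": 0.393, "ax": 0, "ay": 0.598, "az": 0},
])

```text
time_s: 27.37
eef_pos: [0.4806, 0.3145, 0.0691]
tcp_rot: [-1.573, 0.001, -0.229]
ft_force: [-0.1, -1.0, -4.7]
grip_width: 0.0573
```

```bash
python3 - <<'E'
from look import *
my=np.radians(-12.8);mx=np.array([np.cos(my),np.sin(my),0]);G=np.array([.469,.321,0])+.012*mx
s=manip.observe();rel([(G+[0,0,h],ori(my+np.pi/2)) for h in(.02,.006,.001)],s)
c=shot("wrist13","wrist");P=cloud(c)
for uv in((225,250),(235,197),(400,197),(415,250),(312,310)): print(uv,P[uv[1],uv[0]].round(4))
cv2.imwrite("pics/wrist13.png",cv2.convertScaleAbs(c["p"][:,:,::-1],alpha=1.8))
E
```

```text
t 27.37 pos [0.4806 0.3145 0.0691] rot [-1.573e+00  1.000e-03 -2.290e-01] q [-0.31  0.59 -0.52  1.83  0.39  0.82  0.32] F [-0.1 -1.  -4.7] w 0.0573
[-0.001, 0.098, 0.008] [0.004, -0.012, -0.001]
[-0.001, 0.126, 0.008] [0.004, -0.012, -0.001]
[-0.001, 0.136, 0.008] [0.004, -0.012, -0.001]
(225, 250) [0.4331 0.2967 0.101 ]
(235, 197) [0.4187 0.3041 0.1013]
(400, 197) [0.4293 0.3493 0.1008]
(415, 250) [0.4458 0.3509 0.101 ]
(312, 310) [0.4503 0.3191 0.1167]
```

View pics/wrist13.png

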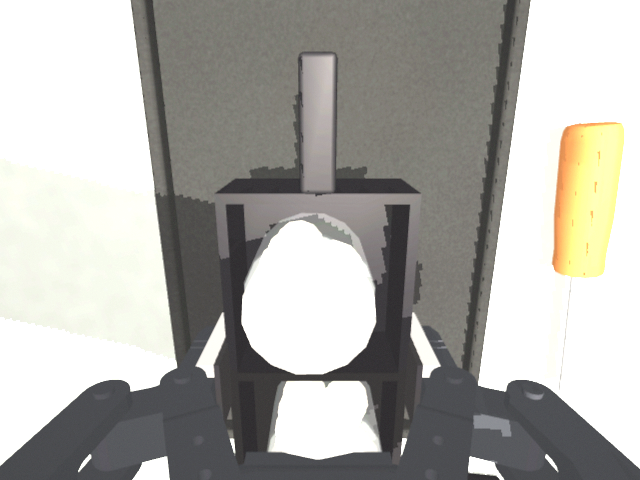

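The tray hangs level (corners at 101 mm), square inside the rim (columns 150–510), with the front jar upright. Lowering now.

drive_tool([
  {"tx": 0, "ty": 0.01, "tz": 0.002, "ax": 0.004, "ay": -0.003, "az": 0},
  {"tx": -0.001, "ty": 0.025, "tz": 0.004, "ax": 0.004, "ay": -0.006, "az": 0},
  {"tx": -0.001, "ty": 0.045, "tz": 0.006, "ax": 0.004, "ay": -0.012, "az": 0},
  {"tx": -0.001, "ty": 0.065, "tz": 0.008, "ax": 0.004, "ay": -0.012, "az": 0},
  {"tx": -0.001, "ty": 0.085, "tz": 0.008, "ax": 0.004, "ay": -0.012, "az": 0},
  {"tx": -0.001, "ty": 0.1, "tz": 0.008, "ax": 0.004, "ay": -0.012, "az": 0},
  {"tx": -0.001, "ty": 0.11, "tz": 0.008, "ax": 0.004, "ay": -0.012, "az": 0},
  {"tx": -0.001, "ty": 0.118, "tz": 0.008, "ax": 0.004, "ay": -0.012, "az": 0},
  {"tx": -0.001, "ty": 0.124, "tz": 0.008, "ax": 0.004, "ay": -0.012, "az": 0},
  {"tx": -0.001, "ty": 0.126, "tz": 0.008, "ax": 0.004, "ay": -0.012, "az": 0},
  {"tx": -0.001, "ty": 0.128, "tz": 0.008, "ax": 0.004, "ay": -0.012, "az": 0},
  {"tx": -0.001, "ty": 0.128, "tz": 0.008, "ax": 0.004, "ay": -0.012, "az": 0},
])

```text
time_s: 28.42
eef_pos: [0.4812, 0.3179, 0.0052]
tcp_rot: [-1.571, 0.0, -0.224]
ft_force: [0.7, -0.7, -3.1]
grip_width: 0.0573
```

```bash
python3 - <<'E'
from look import *
rel([]);c=shot("wrist14","wrist");P=cloud(c)
for uv in((225,250),(235,197),(400,197),(415,250),(312,310),(180,100)): print(uv,P[uv[1],uv[0]].round(4))
E
```

```text
t 28.42 pos [0.4812 0.3179 0.0052] rot [-1.571  0.    -0.224] q [-0.35  0.68 -0.47  1.87  0.46  0.7   0.26] F [ 0.7 -0.7 -3.1] w 0.0573
(225, 250) [0.4337 0.2999 0.0374]
(235, 197) [0.4192 0.3074 0.0384]
(400, 197) [0.4296 0.3523 0.0376]
(415, 250) [0.4467 0.3544 0.0356]
(312, 310) [0.4506 0.3223 0.0535]
(180, 100) [0.3877 0.29   0.0031]
```

drive_tool([
  {"tx": 0, "ty": 0.002, "tz": 0, "ax": 0, "ay": 0, "az": 0},
  {"tx": 0, "ty": 0.004, "tz": 0, "ax": 0, "ay": 0, "az": 0},
  {"tx": 0, "ty": 0.006, "tz": 0, "ax": 0, "ay": 0, "az": 0},
  {"tx": 0, "ty": 0.007, "tz": 0, "ax": 0, "ay": 0, "az": 0},
  {"tx": 0, "ty": 0.007, "tz": 0, "ax": 0, "ay": 0, "az": 0},
])

```text
time_s: 28.88
eef_pos: [0.4814, 0.318, 0.0021]
tcp_rot: [-1.571, -0.0, -0.224]
ft_force: [-1.1, -0.9, 1.2]
grip_width: 0.0571
```

drive_tool([
  {"tx": 0, "ty": 0, "tz": 0, "ax": 0, "ay": 0, "az": 0},
  {"tx": 0, "ty": 0, "tz": 0, "ax": 0, "ay": 0, "az": 0},
  {"tx": 0, "ty": 0, "tz": 0, "ax": 0, "ay": 0, "az": 0},
  {"tx": 0, "ty": 0, "tz": 0, "ax": 0, "ay": 0, "az": 0},
  {"tx": 0, "ty": 0, "tz": 0, "ax": 0, "ay": 0, "az": 0},
  {"tx": 0, "ty": -0.02, "tz": 0, "ax": 0, "ay": 0, "az": 0},
  {"tx": 0, "ty": -0.06, "tz": 0, "ax": 0, "ay": 0, "az": 0},
  {"tx": 0, "ty": -0.12, "tz": 0, "ax": 0, "ay": 0, "az": 0},
  {"tx": 0, "ty": -0.2, "tz": 0, "ax": 0, "ay": 0, "az": 0},
  {"tx": 0, "ty": -0.28, "tz": 0, "ax": 0, "ay": 0, "az": 0},
  {"tx": 0, "ty": -0.36, "tz": 0, "ax": 0, "ay": 0, "az": 0},
  {"tx": 0, "ty": -0.36, "tz": 0, "ax": 0, "ay": 0, "az": 0},
  {"tx": 0, "ty": -0.36, "tz": 0, "ax": 0, "ay": 0, "az": 0},
], jaw=1)

```text
time_s: 29.97
eef_pos: [0.4824, 0.3192, 0.1856]
tcp_rot: [-1.567, -0.004, -0.224]
ft_force: [-0.3, 0.3, 0.4]
grip_width: 0.0854
```

```bash
python3 - <<'E'
from look import *
rel([]);c=shot("wrist15","wrist");P=cloud(c);p=c["p"]
b=(p.max(2)<90)&(P[...,2]>.026)&(P[...,2]<.045)&(abs(P[...,0]-.48)<.1)&(abs(P[...,1]-.318)<.06)
print(b.sum(),cv2.minAreaRect(P[b][:,:2].astype(np.float32)),np.percentile(P[b][:,2],[10,50,90]))
A=np.c_[P[b][:,:2],np.ones(b.sum())];print("top plane slope",np.linalg.lstsq(A,P[b][:,2],rcond=None)[0])
k=(p.min(2)>60)&(P[...,2]>.044)&(P[...,2]<.06)&(abs(P[...,1]-.318)<.05);print("caps",k.sum(),np.percentile(P[k],[2,50,98],axis=0).round(4).tolist())
cs=shot("side15","side");sc=shot("scene15","scene")
im=np.hstack([cv2.resize(p,(400,300)),cv2.resize(sc["p"],(400,300))]);im=np.vstack([im,np.hstack([cv2.resize(cs["p"],(400,300)),np.zeros((300,400,3),np.uint8)])])
cv2.imwrite("pics/final.png",cv2.convertScaleAbs(im[:,:,::-1],alpha=1.6))
E
```

```text
t 29.97 pos [0.4824 0.3192 0.1856] rot [-1.567 -0.004 -0.224] q [-0.26  0.46 -0.58  1.71  0.29  1.04  0.4 ] F [-0.3  0.3  0.4] w 0.0854
3628 ((0.4638548195362091, 0.32063886523246765), (0.0582534521818161, 0.15591837465763092), 77.13676452636719) [0.02957514 0.0341472  0.03617252]
top plane slope [-0.02134405  0.00371277  0.04237495]
caps 4015 [[0.4367, 0.2968, 0.0447], [0.4663, 0.3169, 0.0491], [0.5272, 0.3361, 0.0505]]
```

View pics/final.png

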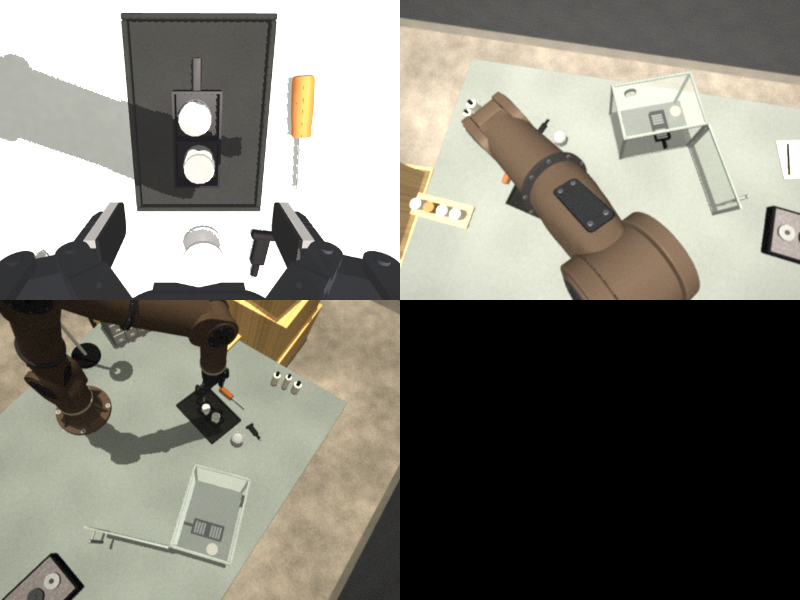

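The final views show the tray flat in the mat with both jars upright, at wrist view (195,118) and (199,165). The door is wide open, the axle tray is still in the cabinet, and the yo-yo, puller and driver are where they lay. Handing in.

```bash
python3 -c "
from rig import manip
print(manip.finish_job(), manip.observe()['time_s'])"
```

```text
the job is handed in; nothing more can be done
the job is handed in; nothing more can be done
```

The job is done and handed in at about 30 s of the 69 s allowed; `finish_job` reports no verdict. I pulled the door open by its bar to about 1.64 rad and drew the jar tray out by its tab in two pulls. I let go of it on the bench, then carried it level by its long sides and lowered it onto the mat.

**Last checks**
- **Tray:** its middle is about 13 mm from the mat's middle. The wall tops read a median of 34 mm, as expected with the tray flat on the mat floor.
- **Jars:** both stand upright in their pockets, with cap tops at about 49 mm.
- **Door and gripper:** the door is still wide open, and the gripper is clear of everything, with wrist force near zero.
- **Other objects:** the axle tray, yo-yo, puller and hex driver look unmoved in the pictures. I did not measure their final positions.

**Checks that failed or disagreed**
- **Fingertips:** the text puts them 22 mm ahead of the TCP. The wrist camera showed them about 21 mm behind it when open and 7 mm behind when shut. A probe down to TCP z = −5 mm touched nothing, so I planned with the measured tips.
- **First approach to the tab:** a 45° tilt ran into joint limits, so I turned the gripper round and used about 22° instead. The first pull stopped there because a wrist joint neared its limit, and the second used about 9°.
- **Jar cap heights:** the first two-view estimate, through the acrylic, was about 15 mm too low. Wrist depth corrected it to 48 mm.
- **Final flatness:** a plane fitted to the tray top sloped about 0.02 rad, within the 0.04 limit. That fit also took in points below the rim, so I put it down to measurement noise.

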